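# File the saw blade case into the rack row

### The job

Take the saw blade case with the carrying handle out of its stand and slide it, handle up, down into the narrow gap between the two taller sleeves in the middle of the rack's row, letting it spread them apart until it stands fully down on the rack floor. Then push the rack's sliding end stop up against the row until all five stand upright and snug with no slack left, and let go. Leave the mug and the wood offcut where they are.

Things in the scene. Friction and masses are not known exactly. Their poses are not given: they have to be found in the camera images.
- blade_case: Loose grey plastic saw blade case, 0.18 to 0.31 kg, upright in the stand. Body 140 mm wide (x), 16 thick (y), 105 high; the lowest 22 mm taper to a 6 mm wide foot. Loop handle on top: bar 80 mm long (x), 14 thick (y), 128 to 152 mm above the foot; grip it across y at its middle, 140 mm up. A steel disc shows on both faces; either may face either way. Origin: centre of the foot; z up.
- rack: Fixed plywood rack; four sleeves stand in a row along its y (wide faces across y) on its floor, 12 mm above the table. End wall 112 mm high, inner face at y=+46 mm; the end stop closes the -y end. Side lips 160 mm apart inside, 32 mm above the table. Floor y=-130 to +70. Origin: on the table, mid-width. Room from wall to stop: 88 mm less the stop joint; four sleeves and case fill 72.
- sleeve_a: Short loose grey sleeve, 140 x 14 x 85 mm, 0.13 kg, next to the rack's end wall. Like all sleeves it has no handle, stands free on the rack floor with some 3 to 7 mm of play to its neighbours, and its top 9 mm are bevelled to a 6 mm wide ridge. Origin: centre of its underside; y across its thickness, as the rack's y.
- sleeve_b: Taller loose sleeve, 140 x 14 x 105 mm, 0.17 kg, bevelled likewise, standing on the end-wall side of the gap that the case must go into. Origin and axes as sleeve_a. The gap between sleeve_b and sleeve_c is 6 to 10 mm at the start, and each can give way about 8 mm or more with the sleeve behind it.
- sleeve_c: The other taller loose sleeve, same as sleeve_b, on the end-stop side of that gap.
- sleeve_d: Short loose sleeve, same as sleeve_a, next to the sliding end stop.
- stand: Fixed plywood stand, 170 x 90 mm foot, with a slot 148 mm (x) by 24 mm (y) in which the blade case stands on a floor 12 mm above the table; slot walls reach 42 mm above the table. Origin: on the table under the slot's centre.
- stop (a joint): Travel of the sliding end stop toward the row (rack +y), in m: 0 to 0.003 at the start (back), at most 0.028; it is 0.016 when all five stand tightly together. It stays where it is left; it takes about 2 N to slide, plus a few N for the sleeves it pushes.
- stop_top (a point): Middle of the top edge of the sliding end stop: an upright aluminium plate 120 mm wide (rack x), 10 mm thick (rack y, so 5 mm to either face), its top 140 mm above the table. Push its outer (rack -y) face toward rack +y near the top; behind it are only brackets under 65 mm high. The filed case's handle stands 164 mm above the table.
- mug: White mug, 76 mm across, 90 mm high, bystander. Origin: centre of its underside.
- offcut: Pale wood offcut, 150 x 45 x 20 mm, bystander. Origin: centre of its underside.

How it is judged (in metres and radians):
On the way, in this order (a step that is already met when the one before it is completed fails the run):
1. the blade case stands on the rack floor, upright, between the two taller sleeves (z of blade_case in the frame of rack between 0.007 and 0.017 m and y of blade_case in the frame of sleeve_b below -0.009 m and y of blade_case in the frame of sleeve_c above 0.009 m and x of blade_case in the frame of rack between -0.018 and 0.018 m and angle between blade_case's own z axis and vertical below 0.12 rad and angle between the y axis of blade_case and the y axis of rack, either way round below 0.15 rad), for 0.2 s.
2. the end stop is pushed up so that the row is snug (joint over 0.012) (value of joint stop above 0.012 m), for 0.2 s.
At the end, for the whole second after the job is handed in: Case on the rack floor (5 mm), within 0.12 rad of upright, 0.15 rad of square and 18 mm of mid-width, between sleeve_b and sleeve_c; all four sleeves upright (0.12 rad) on the floor in the row; stop joint over 0.012 (snug within 4 mm); at rest, released (all of step 1 and z of sleeve_a in the frame of rack between 0.007 and 0.017 m and angle between each of sleeve_a, sleeve_b, sleeve_c, sleeve_d's own z axis and vertical below 0.12 rad and y of sleeve_a in the frame of rack between -0.05 and 0.05 m and z of sleeve_b in the frame of rack between 0.007 and 0.017 m and y of sleeve_b in the frame of rack between -0.05 and 0.05 m and z of sleeve_c in the frame of rack between 0.007 and 0.017 m and y of sleeve_c in the frame of rack between -0.05 and 0.05 m and z of sleeve_d in the frame of rack between 0.007 and 0.017 m and y of sleeve_d in the frame of rack between -0.05 and 0.05 m and value of joint stop above 0.012 m and linear speed of each of blade_case, sleeve_a, sleeve_b, sleeve_c, sleeve_d below 0.02 m/s); the robot touches nothing.
It fails at once if the mug is moved more than 20 mm (distance of mug from where it was at the start of the episode above 0.02 m).
It fails at once if the offcut is moved more than 20 mm (distance of offcut from where it was at the start of the episode above 0.02 m).
It also fails if it takes over 54 s, if anything falls off the work surface, if the arm or the gripper's body presses on something with over 40 N, if the wrist force passes 120 N, or if a joint passes its speed limit or range.

### The arm

A 6-joint arm with a two-finger parallel gripper is mounted at the origin on the work surface. World frame = base frame: x ahead of the robot, y to its left, z up, the work surface at z = 0. Lengths are in mm, angles in degrees, forces in N, time in s.
With the tool pointing down it reaches from about 250 to 775 mm from the base axis. Payload 4 kg.
Tool frame: the origin (TCP) lies between the finger pads; the fingertips stand 11 mm ahead of it and the grasp point (between the pads) lies 8 mm behind it; z points along the fingers, y is the direction in which the jaws open and shut (so a half turn about z gives the same grasp; the last joint's range is limited). The gripper opens to 85 mm and grips with 20 to 120 N. Pads are 22 mm wide; open, the fingers measure 114 mm over their backs; the gripper's body (76 mm by 85 mm) begins 54 mm behind the grasp point. The pads swing forward as they close: fully open they stand 13 mm farther back than shut.
Start: joints at [-77.47, 4.996, 78.535, -0, 96.463, -5.907], TCP at [173.948, -521.784, 242.341] pointing down, gripper open.
Joint ranges: [-177.83, 177.83], [-43.37, 116.18], [15.69, 146.23], [-61.86, 241.86], [9.47, 152.12], [-147.06, 147.06]. Speed limits (degrees/s): [159.86, 159.86, 180, 180, 180, 180].

### API

Orientations are given as a 3x3 rotation matrix whose columns are the frame's x, y, z axes.
In Python, from cell import readout, vision, sign_off, nets gives the robot as it stands. The module is installed in compiled form; this text tells all that it offers.
- The arm moves only by the tool carry_out, never from a script. Its argument "motion" is a list of rows, each a list of 7 numbers: the closure, from -1 (fully open) to 1 (shut), then the shift along the world's x, y, z in mm, then the turn, a rotation vector about the world's x, y, z in rad. In form: [[grip, x, y, z, wx, wy, wz], ...]. A call has exactly 5 rows; each row is the pose to reach, as a shift and turn from the pose commanded when the call began; what a row does not reach only later rows make up. A row lasts 1/8 s, in which the tool goes at most 62.5 mm and 10.7 degrees, less where a joint would pass 70% of its speed; a pose out of reach is approached as far as the arm can. A call with a gripper value outside its range is refused whole. The fingers move at their own pace and stop on an object; "newtons" is the grip in N (left out, the last holds). Time passes only in rows, so rows that repeat a pose let the fingers close, or fill a call up. It gives the time, the measured TCP pose, the force and the opening at its end, in the units of the state.
- readout.read_state(): the state, without advancing time (a new reading comes with each control period).
- vision.read_camera(name): name is "scene" or "top" or "wrist"; returns (picture, depth): 480x640x3 uint8, red, green, blue; 480x640 float32, mm along the optical axis (not along the pixel's ray), 0 where there is no reading.
- vision.camera_params(name): a dict with "fx", "fy", "cx", "cy" (pixels), "extrinsics" (4x4, takes a point from world to camera coordinates); the wrist camera has in their place "tool_from_camera" (4x4, takes a point from camera to tool coordinates, whose origin is the TCP and whose axes are the flange's). Camera axes: x right, y down, z forward; pixel columns grow to the right and rows downward; lengths in mm; the calibration is good to about 2 mm. A picture is of the moment at which its call begins: read the wrist's pose just before it. camera_params takes no time and is no camera call.
- sign_off(): hands the job in, once; it reports no verdict.
Trained networks look in the newest picture that a camera, given by its name, has taken for a name from the list of things; names that differ only in an ending like _2 or _b are one class to them, and where a whole thing is asked for, a point or a joint stands for the part that bears it (a point fixed in the world has none). Each returns a list of dicts, best first, with "p" (0 to 1); they miss things now and then, are a little off and sometimes report something else, mostly with a low value. They report only what shows in the picture. A call takes as long as a camera call.
- nets.recognise(camera, target): "point" ([x, y, z] in mm, in world coordinates, good to about 4 mm: the middle of the surface that is visible of it).
- nets.silhouettes(camera, target): "region" (480x640 bool, what is visible of it).
- nets.tip_of(camera, target): "point" ([x, y, z] in mm, in world coordinates, good to about 4 mm: a listed point, or the origin of a listed thing).
The state is a dict: "time": time; "joints": joint angles; "joint_velocities": joint speeds; "joint_efforts": joint torques, N m; "ee_pos": TCP position; "eef_rot": TCP orientation; "force": force on the tool from outside, world axes, zero at the start; "torque": the same for the moment, N m; "opening": finger opening in mm.
Only numpy, scipy, OpenCV 4.12 (cv2) and the standard library are available. Lean on these libraries where they do the work, as an engineer would, in place of code of your own. Each camera call takes 0.05 s, during which the arm holds its last target.

## Working session

There is one attempt and no reset: what is moved stays moved. The work goes in short steps, Python scripts to look and compute and a tool call to move; the robot and the scene stay as the last step left them, time stands still between calls to the robot, and variables do not carry over. Pictures are saved under pics/ and viewed, and the job is handed in when it is done.

Besides the shell and the picture viewer there is one more tool, called after ">>>" as name([rows], argument=value, ...), one row to a line, values as JSON. carry_out: Moves the arm, as the interface text tells. Its arguments: {"type":"object","properties":{"motion":{"type":"array"},"newtons":{"type":"number"}},"required":["motion"]}

```bash
mkdir -p pics; python3 - <<'E'
from cell import readout, vision, nets
import cv2, numpy as np
s=readout.read_state(); print(s)
for c in ["scene","top"]:
    im,d=vision.read_camera(c)
    cv2.imwrite(f"pics/{c}0.png",im[:,:,::-1]); np.savez(f"{c}0.npz",im=im,d=d)
    p=vision.camera_params(c); print(c,p)
    for t in ["blade_case","rack","sleeve_b","stand","stop_top","mug","offcut","sleeve_a"]:
        try: print(t,[(np.round(r['point'],1),round(r['p'],2)) for r in nets.tip_of(c,t)][:5])
        except Exception as e: print(t,e)
E
```

```text
{'time': 0.0, 'joints': array([-7.74694976e+01,  5.03953182e+00,  7.86255284e+01,  1.19902172e-04,
        9.64629919e+01, -5.90791840e+00]), 'joint_velocities': array([ 0.00288498, -0.00645174,  0.05713081, -0.08133001,  0.05717099,
        0.01223345]), 'joint_efforts': array([-4.58847207e-04, -3.51873064e+01, -3.13269138e+01, -2.32524144e-04,
        1.10449648e-02, -2.60416542e-07]), 'ee_pos': array([ 173.84235372, -521.29994899,  241.12812877]), 'eef_rot': array([[ 9.48664116e-01,  3.16284938e-01, -4.82858621e-04],
       [ 3.16285221e-01, -9.48661635e-01,  2.18214457e-03],
       [ 2.32110012e-04, -2.22284330e-03, -9.99997503e-01]]), 'force': array([-0.09698666,  0.63724201,  0.38066033]), 'torque': array([ 0.01935127,  0.00332602, -0.03676498]), 'opening': 85.3872601658293}
scene {'fx': 556.3327456518343, 'fy': 556.3327456518343, 'cx': 324.9330904740026, 'cy': 239.82791457220767, 'extrinsics': array([[-3.84051258e-01,  9.23146490e-01,  1.74696954e-02,
         2.52390901e+02],
       [ 7.39964140e-01,  3.19049169e-01, -5.92166108e-01,
        -3.61630258e+02],
       [-5.52229
[... 1214 characters left out ...]
  1.00000000e+00]])}
blade_case [(array([ 518.4, -207.1,   13. ]), 0.6)]
rack [(array([545.5, 220.4,  -1.3]), 0.94)]
sleeve_b [(array([556.7, 196.7,  11.4]), 0.97), (array([543.1, 234.9,   9.3]), 0.92), (array([548.9, 214.5,  13.8]), 0.82), (array([540.6, 253.2,  13.7]), 0.81)]
stand [(array([ 522.5, -209.5,   -1.5]), 0.56)]
stop_top [(array([553. , 177.1, 137.7]), 0.63), (array([467.9,  -2.9,   3.3]), 0.58)]
mug [(array([545.7, 236.3,  12.2]), 0.72), (array([761.6, -41.1,   1.7]), 0.67)]
offcut [(array([466.8,  -5.4,   3.5]), 0.6)]
sleeve_a [(array([556.7, 196.7,  11.4]), 0.97), (array([543.1, 234.9,   9.3]), 0.92), (array([548.9, 214.5,  13.8]), 0.82), (array([540.6, 253.2,  13.7]), 0.81)]
```

View pics/scene0.png

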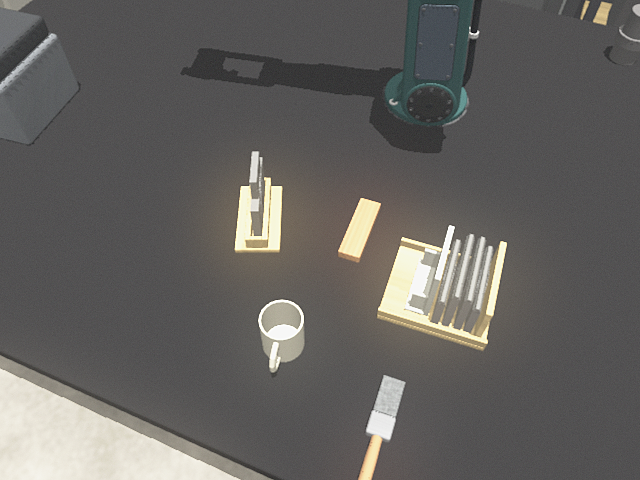

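View pics/top0.png

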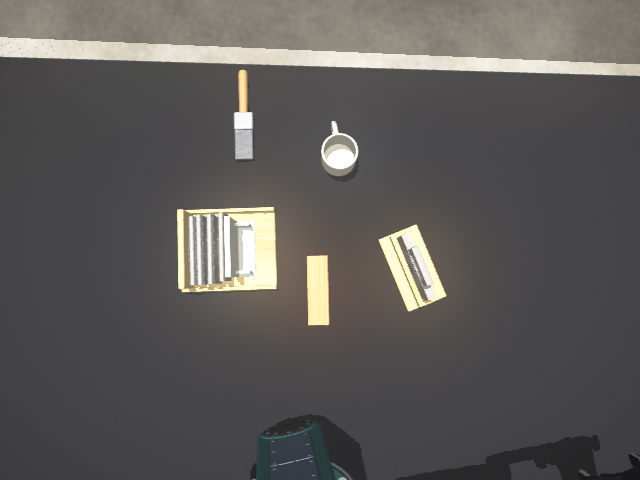

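```bash
cat > h.py <<'E'
import numpy as np, cv2
from cell import vision
def cloud(c,d):
    p=vision.camera_params(c); v,u=np.mgrid[0:480,0:640]
    P=np.stack([(u-p['cx'])/p['fx']*d,(v-p['cy'])/p['fy']*d,d,np.ones_like(d)],-1)
    return (P@np.linalg.inv(p['extrinsics']).T)[...,:3]
def rect(Q):
    r=cv2.minAreaRect(Q[:,:2].astype(np.float32)); return [np.round(x,1) for x in r]
E
python3 - <<'E'
from h import *
for c in ["top","scene"]:
    z=np.load(c+"0.npz"); P=cloud(c,z['d']); ok=z['d']>0
    def box(x0,x1,y0,y1,z0,z1): 
        m=ok&(P[...,0]>x0)&(P[...,0]<x1)&(P[...,1]>y0)&(P[...,1]<y1)&(P[...,2]>z0)&(P[...,2]<z1); return P[m]
    def rep(n,*b):
        Q=box(*b); 
        if len(Q)<5: print(n,len(Q));return
        u,s,vt=np.linalg.svd(Q[:,:2]-Q[:,:2].mean(0),full_matrices=False)
        print(c,n,len(Q),'mean',Q.mean(0).round(1),'yaw',np.degrees(np.arctan2(vt[0,1],vt[0,0])).round(2),'rect',rect(Q),'zmax',np.percentile(Q[:,2],98).round(1))
    print('table z',np.median(box(400,440,-100,-60,-30,30)[:,2]))
    rep('handle',420,620,-290,-120,150,180)
    rep('caseTop',420,620,-290,-120,100,130)
    rep('stand',420,620,-290,-120,34,46)
    rep('standfoot',420,620,-290,-120,5,20)
    rep('stop',440,660,150,290,128,150)
    rep('walltop',440,660,240,300,105,125)
    rep('rack floor/all',420,680,60,320,6,130)
    rep('sleeves tall',440,660,190,250,109,125)
E
```

```text
table z -0.33145130847719884
top handle 331 mean [ 522.  -204.   162.2] yaw -156.12 rect [array([ 522.3, -204.5]), array([79.8, 15. ]), np.float64(23.4)] zmax 167.9
top caseTop 402 mean [ 521.8 -201.8  114.8] yaw -156.41 rect [array([ 522.2, -204.3]), array([139.4,  17.3]), np.float64(23.9)] zmax 123.9
top stand 586 mean [ 518.4 -198.8   40.6] yaw -157.07 rect [array([ 521.2, -207.3]), array([164.2,  44.8]), np.float64(23.7)] zmax 45.2
top standfoot 1569 mean [ 521.  -202.2   11.1] yaw -158.75 rect [array([ 521.5, -204.7]), array([166.3, 196.9]), np.float64(89.5)] zmax 17.1
top stop 362 mean [552.1 174.9 138.4] yaw -176.55 rect [array([552.2, 175.5]), array([118.2,  11.1]), np.float64(3.5)] zmax 143.9
top walltop 587 mean [549.5 268.6 111.2] yaw -179.23 rect [array([547. , 259.5]), array([158.8,  42.1]), np.float64(1.5)] zmax 116.5
top rack floor/all 7645 mean [549.4 187.9  57.4] yaw -75.5 rect [array([547.3, 191.9]), array([256.5, 253.3]), np.float64(89.0)] zmax 118.6
top sleeves tall 856 mean [546.6 223.8 114.9] yaw -176.91 rect [array([546.5, 223.8]), array([140. ,  36.1]), np.flo
[... 437 characters left out ...]
at64(23.6)] zmax 45.7
scene standfoot 1543 mean [ 531.6 -199.4   12.6] yaw 20.55 rect [array([ 520.1, -205.8]), array([192.1, 167.6]), np.float64(1.5)] zmax 17.8
scene stop 363 mean [557.5 176.3 140.4] yaw 3.37 rect [array([552.1, 176.2]), array([121.7,  10. ]), np.float64(3.4)] zmax 143.8
scene walltop 695 mean [557.3 268.2 112.7] yaw -0.45 rect [array([546.8, 258.1]), array([162.9,  43.1]), np.float64(3.1)] zmax 118.7
scene rack floor/all 9855 mean [570.  196.2  56.2] yaw 57.65 rect [array([553., 197.]), array([235.9, 243.6]), np.float64(6.9)] zmax 118.8
scene sleeves tall 1051 mean [550.5 225.1 115.8] yaw 3.52 rect [array([546.4, 225.1]), array([142.8,  34.9]), np.float64(3.5)] zmax 120.7
```

```bash
python3 - <<'E'
from h import *
a=np.radians(3.5); ex=np.array([np.cos(a),np.sin(a)]); ey=np.array([-np.sin(a),np.cos(a)])
for c in ["top","scene"]:
    z=np.load(c+"0.npz"); P=cloud(c,z['d']); ok=z['d']>0
    Q=P[ok]; r=Q[:,:2]-[547,221]; X=r@ex; Y=r@ey
    m=(abs(X)<55)&(abs(Y)<75)&(Q[:,2]>60)
    print(c)
    for y in np.arange(-60,60,2):
        k=m&(abs(Y-y)<=1)
        if k.sum()>3: print(y,k.sum(),np.percentile(Q[k,2],[50,95]).round(0),end=' | ')
    print()
    for y0,y1,n in [(-60,-35,'stop'),(-30,50,'row')]:
        k=m&(Y>y0)&(Y<y1)
    # ridges: top within 3mm
    for n,lo,hi,y0,y1 in [('tall',114.5,122,-30,30),('short',94.5,102,-35,45)]:
        k=(abs(X)<68)&(Y>y0)&(Y<y1)&(Q[:,2]>lo)&(Q[:,2]<hi)
        h,e=np.histogram(Y[k],np.arange(y0,y1+1,1)); print(n,dict((int(e[i]),int(h[i])) for i in range(len(h)) if h[i]))
    k=(Q[:,2]>109)&(abs(Y)<30)&(abs(X)<90)&(Q[:,2]<125); print('X ext',np.percentile(X[k],[.5,99.5]))
    k=(Q[:,2]>15)&(Q[:,2]<36)&(abs(X)<110)&(Y<20)&(Y>-140); print('lips X ext',np.percentile(X[k],[.5,99.5]),'Ymin',Y[(Q[:,2]>8)&(Q[:,2]<15)&(abs(X)<70)&(Y<-60)&(Y>-160)].min())
E
```

```text
top
-60 5 [64. 67.] | -58 4 [63. 65.] | -56 7 [65. 68.] | -54 6 [65. 68.] | -52 25 [103. 131.] | -50 340 [106. 140.] | -48 55 [140. 144.] | -46 55 [140. 143.] | -44 62 [140. 143.] | -42 54 [140. 143.] | -40 10 [137. 139.] | -32 57 [91. 96.] | -30 66 [94. 98.] | -28 58 [ 97. 100.] | -26 52 [ 97. 101.] | -24 48 [96. 99.] | -22 38 [94. 97.] | -20 27 [90. 95.] | -18 12 [89. 92.] | -14 221 [ 89. 111.] | -12 85 [110. 118.] | -10 73 [115. 119.] | -8 54 [116. 120.] | -6 63 [117. 121.] | -4 44 [116. 119.] | -2 32 [112. 116.] | 0 20 [109. 111.] | 6 54 [ 87. 110.] | 8 199 [ 98. 114.] | 10 81 [113. 120.] | 12 57 [117. 120.] | 14 55 [116. 121.] | 16 55 [116. 120.] | 18 37 [114. 118.] | 20 25 [111. 114.] | 22 7 [105. 109.] | 26 46 [90. 94.] | 28 78 [91. 97.] | 30 64 [95. 99.] | 32 62 [96. 99.] | 34 52 [ 97. 100.] | 36 42 [96. 99.] | 38 24 [92. 96.] | 40 37 [88. 93.] | 44 18 [ 96. 112.] | 46 278 [ 92. 112.] | 48 64 [111. 116.] | 50 59 [112. 115.] | 52 52 [112. 116.] | 54 55 [112. 114.] | 56 52 [111. 113.] | 58 10 [108. 111.] | 
tall {-14: 2, -13: 4, -12: 14, -11: 28, -10: 22, -9: 31, -8: 27, -7: 26
[... 1446 characters left out ...]
 [113. 115.] | 52 62 [113. 116.] | 54 66 [113. 115.] | 56 59 [113. 115.] | 58 27 [112. 114.] | 
tall {-12: 10, -11: 29, -10: 38, -9: 35, -8: 40, -7: 39, -6: 35, -5: 35, -4: 38, -3: 27, -2: 14, -1: 1, 9: 7, 10: 30, 11: 37, 12: 42, 13: 38, 14: 34, 15: 37, 16: 38, 17: 34, 18: 28, 19: 12, 20: 1}
short {-34: 2, -33: 1, -32: 2, -31: 23, -30: 34, -29: 33, -28: 31, -27: 35, -26: 34, -25: 35, -24: 33, -23: 32, -22: 19, -21: 3, -19: 2, -14: 21, -13: 3, -9: 1, 7: 18, 8: 10, 9: 1, 11: 1, 13: 1, 15: 2, 17: 1, 25: 2, 27: 4, 28: 16, 29: 36, 30: 41, 31: 36, 32: 36, 33: 37, 34: 35, 35: 38, 36: 28, 37: 21, 38: 8}
X ext [-69.9820765   70.14334979]
lips X ext [-85.66966092  91.23191501] Ymin -129.70512516210462
```

>>> carry_out([
  [-0.4,45,41,0,0,0,0],
  [-0.4,90,82,0,0,0,0.02],
  [-0.4,135,123,0,0,0,0.04],
  [-0.4,180,164,0,0,0,0.06],
  [-0.4,225,205,0,0,0,0.089],
], newtons=60)

```text
time: 1.52
ee_pos: [400.2, -315.3, 242.6]
eef_rot: [[0.917, 0.4, 0.001], [0.4, -0.917, -0.001], [0.0, 0.001, -1.0]]
force: [0.4, -0.3, 0.8]
opening: 60.1
```

>>> carry_out([
  [-0.4,41,38,0,0,0,0],
  [-0.4,82,76,0,0,0,0],
  [-0.4,123.5,113,0,0,0,0],
  [-0.4,123.5,113,0,0,0,0],
  [-0.4,123.5,113,0,0,0,0],
])

```text
time: 2.15
ee_pos: [522.2, -203.9, 242.1]
eef_rot: [[0.917, 0.4, -0.001], [0.4, -0.917, -0.0], [-0.001, 0.0, -1.0]]
force: [0.1, -1.0, 0.1]
opening: 60.0
```

```bash
python3 - <<'E'
from h import *
from cell import readout
s=readout.read_state(); print(s['ee_pos'],s['eef_rot'],s['joints'])
im,d=vision.read_camera("wrist"); cv2.imwrite("pics/w1.png",im[:,:,::-1])
p=vision.camera_params("wrist"); v,u=np.mgrid[0:480,0:640]
print(p)
C=np.stack([(u-p['cx'])/p['fx']*d,(v-p['cy'])/p['fy']*d,d,np.ones_like(d)],-1)@p['tool_from_camera'].T
T=C[...,:3]; W=T@s['eef_rot'].T+s['ee_pos']
m=(d>0)&(W[...,2]>150)&(W[...,2]<175)
Q=W[m]; print(len(Q),rect(Q) if len(Q) else 0, np.percentile(Q[:,2],[50,98]))
print('tool',rect(T[m]))
E
```

```text
[ 522.21820713 -203.89931586  242.1486124 ] [[ 9.16640296e-01  3.99712282e-01 -8.12192474e-04]
 [ 3.99712043e-01 -9.16640652e-01 -4.45212311e-04]
 [-9.22445468e-04  8.34564312e-05 -9.99999571e-01]] [-2.70978912e+01  6.38052705e+00  7.70514170e+01 -4.41987553e-02
  9.65978614e+01  3.93368508e+01]
{'fx': 336.810214719796, 'fy': 336.810214719796, 'cx': 318.41451702299224, 'cy': 237.05426953459252, 'tool_from_camera': array([[-5.75634747e-04, -9.62692931e-01, -2.70595621e-01,
         6.79891618e+01],
       [ 9.99999039e-01, -2.12933866e-04, -1.36973491e-03,
         8.75414721e-01],
       [ 1.26101514e-03, -2.70596149e-01,  9.62692128e-01,
        -1.31296593e+02],
       [ 0.00000000e+00,  0.00000000e+00,  0.00000000e+00,
         1.00000000e+00]])}
2486 [array([ 521.7, -205.5]), array([79.9, 14.1]), np.float64(23.9)] [163.63379034 164.99566672]
tool [array([-1.1,  1.3]), array([14.1, 79.9]), np.float64(89.6)]
```

>>> carry_out([
  [-0.4,0,-1,-40,0,0,0],
  [-0.4,-0.3,-1,-75,0,0,0],
  [-0.4,-0.3,-1,-98,0,0,0],
  [-0.4,-0.3,-1,-98,0,0,0],
  [0.3,-0.3,-1,-98,0,0,0],
])

```text
time: 2.82
ee_pos: [522.3, -205.9, 145.8]
eef_rot: [[0.917, 0.398, 0.002], [0.398, -0.917, -0.001], [0.001, 0.002, -1.0]]
force: [-1.3, -0.1, -0.1]
opening: 43.0
```

>>> carry_out([
  [1,0,0,0,0,0,0],
  [1,0,0,0,0,0,0],
  [1,0,0,0,0,0,0],
  [1,0,0,0,0,0,0],
  [1,0,0,2,0,0,0],
])

```text
time: 3.45
ee_pos: [522.3, -204.7, 146.3]
eef_rot: [[0.917, 0.4, 0.0], [0.4, -0.917, -0.0], [0.0, 0.0, -1.0]]
force: [1.0, 0.5, -2.5]
opening: 12.8
```

>>> carry_out([
  [1,0,0,15,0,0,0],
  [1,0,0,45,0,0,0],
  [1,0,0,85,0,0,0],
  [1,0,0,125,0,0,0],
  [1,0,0,160,0,0,0],
])

```text
time: 4.08
ee_pos: [521.9, -204.5, 308.0]
eef_rot: [[0.917, 0.399, -0.0], [0.399, -0.917, 0.0], [-0.0, -0.0, -1.0]]
force: [-0.1, -0.3, -1.7]
opening: 13.1
```

```bash
python3 - <<'E'
from h import *
from cell import readout
s=readout.read_state(); print(s['time'],s['ee_pos'],s['force'],s['torque'],s['opening'],s['joints'].round(1))
im,d=vision.read_camera("scene"); cv2.imwrite("pics/s2.png",im[:,:,::-1])
E
```

```text
4.075 [ 521.87932627 -204.54706661  307.9727661 ] [-0.13824158 -0.25761357 -1.72005217] [ 0.00666327 -0.05967707 -0.01760387] 13.099073271028224 [-27.2   6.2  69.9   0.  104.   39.3]
```

View pics/s2.png

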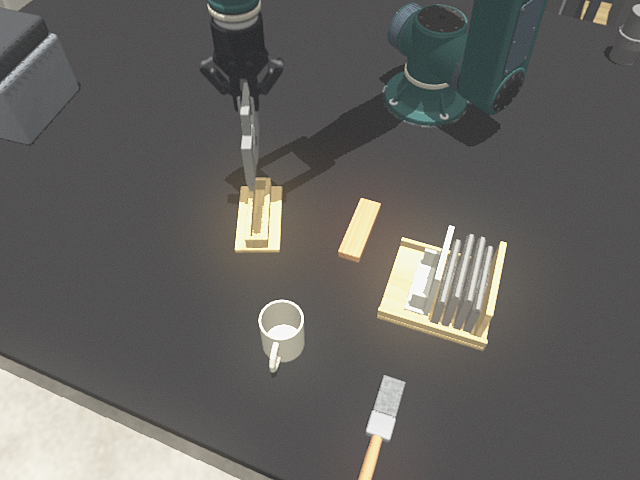

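>>> carry_out([
  [1,2,30,0,0,0,-0.03],
  [1,4,75,0,0,0,-0.07],
  [1,7,125,0,0,0,-0.11],
  [1,10,175,0,0,0,-0.16],
  [1,13,225,0,0,0,-0.2],
])

```text
time: 4.75
ee_pos: [534.6, 21.8, 305.2]
eef_rot: [[0.978, 0.208, -0.002], [0.208, -0.978, 0.0], [-0.002, -0.0, -1.0]]
force: [0.4, -0.4, -3.2]
opening: 13.2
```

>>> carry_out([
  [1,3,50,0,0,0,-0.04],
  [1,6,100,0,0,0,-0.08],
  [1,9,145,0,0,0,-0.11],
  [1,12,180,0,0,0,-0.14],
  [1,14,204,0,0,0,-0.15],
])

```text
time: 5.38
ee_pos: [548.5, 226.1, 304.8]
eef_rot: [[0.998, 0.062, -0.003], [0.062, -0.998, -0.001], [-0.003, 0.0, -1.0]]
force: [0.5, -0.1, -3.4]
opening: 13.0
```

>>> carry_out([
  [1,0,0,0,0,0,0],
  [1,0,0,0,0,0,0],
  [1,0,0,-5,0,0,0],
  [1,0,0,-10,0,0,0],
  [1,0,0,-10,0,0,0],
])

```text
time: 6.0
ee_pos: [548.9, 223.6, 295.4]
eef_rot: [[0.998, 0.06, -0.002], [0.06, -0.998, -0.001], [-0.002, 0.0, -1.0]]
force: [0.1, 0.7, -2.4]
opening: 13.0
```

```bash
cat > look.py <<'E'
from h import *
from cell import readout
import sys
n=sys.argv[1]
s=readout.read_state(); print(s['time'],s['ee_pos'].round(1),s['eef_rot'].round(3).tolist(),s['force'].round(1),s['opening'])
for c in ["scene","top","wrist"]:
    im,d=vision.read_camera(c); cv2.imwrite(f"pics/{c}{n}.png",im[:,:,::-1]); np.savez(f"{c}{n}.npz",im=im,d=d,p=s['ee_pos'],R=s['eef_rot'])
E
python3 look.py 3; python3 - <<'E'
from h import *
a=np.radians(3.5); ex=np.array([np.cos(a),np.sin(a)]); ey=np.array([-np.sin(a),np.cos(a)])
z=np.load("scene3.npz"); P=cloud("scene",z['d']); Q=P[z['d']>0]
r=Q[:,:2]-[547,221]; X=r@ex; Y=r@ey
for lo,hi in [(164,170),(170,180),(185,195),(200,220),(225,245),(245,262),(262,277)]:
    k=(abs(X)<90)&(abs(Y)<60)&(Q[:,2]>lo)&(Q[:,2]<hi)
    if k.sum()>5: print(lo,hi,k.sum(),'X',np.percentile(X[k],[1,99]).round(1),'Y',np.percentile(Y[k],[1,20,50,80,99]).round(1),np.polyfit(X[k],Y[k],1).round(3))
E
```

```text
6.0 [548.9 223.6 295.4] [[0.998, 0.06, -0.002], [0.06, -0.998, -0.001], [-0.002, 0.0, -1.0]] [ 0.1  0.7 -2.4] 12.959796962255034
164 170 13 X [69.1 71.3] Y [-0.1  1.6  4.   6.1  7.7] [ -2.324 167.211]
170 180 31 X [-2.4 72.2] Y [-5.4 -0.4  3.8  7.1  9.9] [ 0.129 -5.359]
185 195 75 X [-63.4  72.6] Y [-5.6 -5.1 -3.2  5.3 10.4] [ 0.075 -3.612]
200 220 156 X [-62.1  72.9] Y [-5.9 -5.5 -4.3  4.3 10.5] [ 0.075 -4.134]
225 245 160 X [-37.6  73.1] Y [-5.8 -5.6 -3.8  4.7 10.5] [ 0.095 -5.406]
245 262 139 X [-13.7  73. ] Y [-5.8 -5.2 -2.5  5.2 10.5] [ 0.124 -7.044]
262 277 299 X [-4.9 72.4] Y [-5.2 -3.6  1.   7.  10.7] [ 0.103 -3.308]
```

View pics/scene3.png

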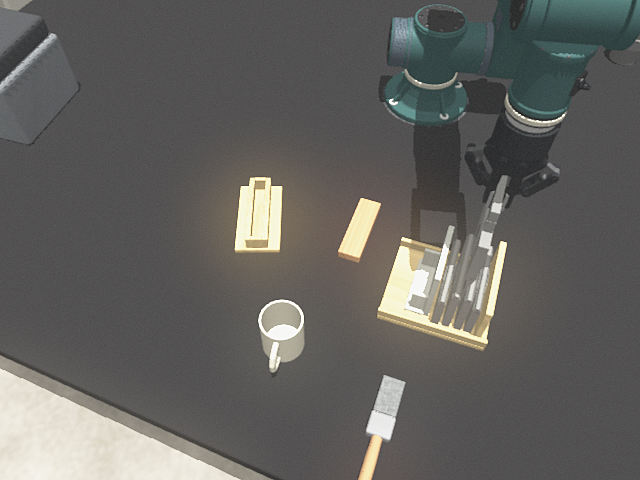

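View pics/wrist3.png

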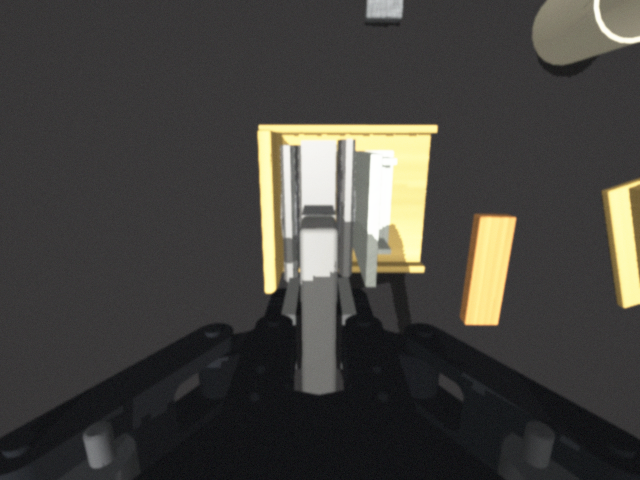

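>>> carry_out([
  [1,0,1.3,-8,0,0,0],
  [1,0,1.3,-18,0,0,0],
  [1,0,1.3,-28,0,0,0],
  [1,0,1.3,-36,0,0,0],
  [1,0,1.3,-40,0,0,0],
])

```text
time: 6.78
ee_pos: [548.9, 225.4, 255.2]
eef_rot: [[0.998, 0.061, -0.001], [0.061, -0.998, -0.0], [-0.001, 0.0, -1.0]]
force: [-0.8, 0.5, -2.8]
opening: 13.2
```

```bash
python3 look.py 4; python3 - <<'E'
from h import *
a=np.radians(3.5); ex=np.array([np.cos(a),np.sin(a)]); ey=np.array([-np.sin(a),np.cos(a)])
z=np.load("scene4.npz"); P=cloud("scene",z['d']); Q=P[z['d']>0]
r=Q[:,:2]-[547,221]; X=r@ex; Y=r@ey
for lo,hi in [(122,132),(132,142),(145,155),(160,180),(185,205),(205,222)]:
    k=(abs(X)<90)&(abs(Y)<30)&(Q[:,2]>lo)&(Q[:,2]<hi)
    if k.sum()>5: print(lo,hi,k.sum(),'X',np.percentile(X[k],[1,99]).round(1),'Y',np.percentile(Y[k],[1,20,50,80,99]).round(1))
k=(abs(X)<68)&(abs(Y)<30)&(Q[:,2]>114.5)&(Q[:,2]<121)
h,e=np.histogram(Y[k],np.arange(-20,30,1)); print(dict((int(e[i]),int(h[i])) for i in range(len(h)) if h[i]))
im=cv2.imread("pics/scene4.png")[180:360,380:540]; cv2.imwrite("pics/s4c.png",cv2.resize(im,None,fx=3.3,fy=3.3,interpolation=cv2.INTER_CUBIC))
E
```

```text
6.775 [548.9 225.4 255.2] [[0.998, 0.061, -0.001], [0.061, -0.998, -0.0], [-0.001, 0.0, -1.0]] [-0.8  0.5 -2.8] 13.217077188734635
122 132 16 X [69.  72.1] Y [0.2 2.7 5.3 7.8 9.4]
132 142 34 X [-10.6  72.4] Y [-3.8 -1.7  3.5  7.9 11. ]
145 155 60 X [-60.2  72.4] Y [-3.8 -3.5 -1.7  6.5 12.8]
160 180 142 X [-60.3  73. ] Y [-4.1 -3.6 -1.7  7.3 12.3]
185 205 148 X [-27.5  72.6] Y [-4.  -3.7 -1.7  6.7 12.8]
205 222 120 X [-14.2  72.5] Y [-3.9 -3.4 -1.4  6.9 12.4]
{-12: 11, -11: 29, -10: 40, -9: 35, -8: 36, -7: 36, -6: 37, -5: 36, -4: 32, -3: 28, -2: 9, -1: 1, 10: 2, 11: 2, 12: 3, 13: 3, 14: 4, 15: 3, 16: 5, 17: 8, 18: 8, 19: 5}
```

View pics/s4c.png

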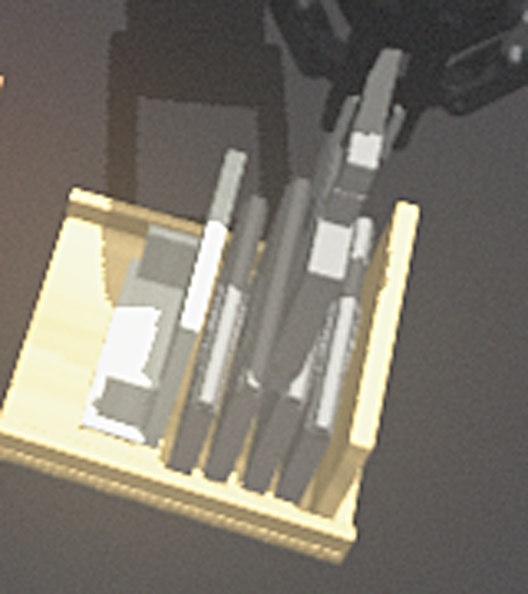

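>>> carry_out([
  [1,0,-0.4,-5,0,0,0],
  [1,0,-0.4,-10,0,0,0],
  [1,0,-0.4,-15,0,0,0],
  [1,0,-0.4,-20,0,0,0],
  [1,0,-0.4,-25,0,0,0],
])

```text
time: 7.55
ee_pos: [549.1, 225.1, 230.9]
eef_rot: [[0.998, 0.061, -0.0], [0.061, -0.998, -0.0], [-0.0, 0.0, -1.0]]
force: [0.1, 0.3, -2.4]
opening: 13.2
```

>>> carry_out([
  [1,0,0,-5,0,0,0],
  [1,0,0,-10,0,0,0],
  [1,0,0,-15,0,0,0],
  [1,0,0,-20,0,0,0],
  [1,0,0,-25,0,0,0],
])

```text
time: 8.18
ee_pos: [549.1, 225.1, 206.0]
eef_rot: [[0.998, 0.061, -0.0], [0.061, -0.998, -0.0], [-0.0, 0.0, -1.0]]
force: [-0.1, 1.1, -3.1]
opening: 13.1
```

```bash
python3 look.py 5; python3 - <<'E'
import cv2
im=cv2.imread("pics/scene5.png")[180:360,380:540]; cv2.imwrite("pics/s5c.png",cv2.resize(im,None,fx=3.3,fy=3.3,interpolation=cv2.INTER_CUBIC))
E
```

```text
8.175 [549.1 225.1 206. ] [[0.998, 0.061, -0.0], [0.061, -0.998, -0.0], [-0.0, 0.0, -1.0]] [-0.1  1.1 -3.1] 13.08173100256652
```

View pics/s5c.png

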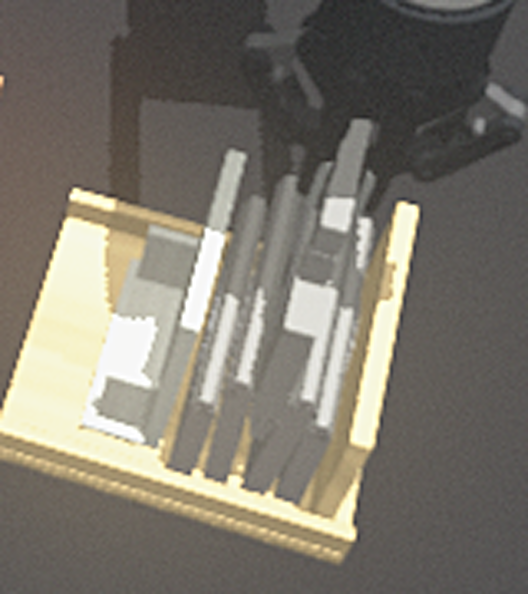

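>>> carry_out([
  [1,0,0,-6,0,0,0],
  [1,0,0,-12,0,0,0],
  [1,0,0,-18,0,0,0],
  [1,0,0,-24,0,0,0],
  [1,0,0,-30,0,0,0],
])

```text
time: 8.95
ee_pos: [549.1, 225.2, 175.9]
eef_rot: [[0.998, 0.061, -0.0], [0.061, -0.998, 0.0], [-0.0, -0.0, -1.0]]
force: [-0.0, -0.1, -2.4]
opening: 12.8
```

>>> carry_out([
  [1,0,0,-6,0,0,0],
  [1,0,0,-12,0,0,0],
  [1,0,0,-18,0,0,0],
  [1,0,0,-23,0,0,0],
  [1,0,0,-26,0,0,0],
])

```text
time: 9.57
ee_pos: [549.7, 224.9, 152.8]
eef_rot: [[0.998, 0.06, 0.002], [0.06, -0.998, -0.0], [0.002, 0.0, -1.0]]
force: [-2.0, -2.0, 10.4]
opening: 12.8
```

```bash
python3 look.py 6; cat > prof.py <<'E'
from h import *
import sys
n=sys.argv[1]
a=np.radians(3.5); ex=np.array([np.cos(a),np.sin(a)]); ey=np.array([-np.sin(a),np.cos(a)])
for c in ["top","scene"]:
    z=np.load(c+n+".npz"); P=cloud(c,z['d']); Q=P[z['d']>0]
    r=Q[:,:2]-[547,221]; X=r@ex; Y=r@ey
    print(c)
    for x0,x1 in [(-60,-40),(40,65)]:
        k0=(X>x0)&(X<x1)&(Q[:,2]>60)&(Q[:,2]<200)
        for y in np.arange(-60,62,2):
            k=k0&(abs(Y-y)<=1)
            if k.sum()>3: print(y,int(np.percentile(Q[k,2],70)),end=' | ')
        print()
    k=(abs(X)<90)&(abs(Y)<30)&(Q[:,2]>118)&(Q[:,2]<180); print('zs',np.histogram(Q[k,2],np.arange(118,182,4)))
    k=(abs(X)<90)&(abs(Y)<30)&(Q[:,2]>108)&(Q[:,2]<140); print('X',np.percentile(X[k],[.5,99.5]))
E
python3 prof.py 6; python3 - <<'E'
import cv2
im=cv2.imread("pics/scene6.png")[180:360,380:540]; cv2.imwrite("pics/s6c.png",cv2.resize(im,None,fx=3.3,fy=3.3,interpolation=cv2.INTER_CUBIC))
E
```

```text
9.575 [549.7 224.9 152.8] [[0.998, 0.06, 0.002], [0.06, -0.998, -0.0], [0.002, 0.0, -1.0]] [-2.  -2.  10.4] 12.779067013306586
top
-52 82 | -50 122 | -48 141 | -46 140 | -44 141 | -42 141 | -32 97 | -30 95 | -28 112 | -26 118 | -24 115 | -22 118 | -20 115 | -18 112 | -16 110 | -4 72 | 38 96 | 40 98 | 42 98 | 46 107 | 48 113 | 50 112 | 52 114 | 54 111 | 56 111 | 
-52 92 | -50 119 | -48 140 | -46 139 | -44 140 | -42 140 | -34 97 | -32 97 | -30 109 | -28 111 | -26 118 | -24 116 | -22 117 | -20 115 | -18 113 | -6 91 | -4 115 | -2 126 | 0 124 | 2 124 | 4 123 | 6 123 | 8 123 | 
zs (array([92, 68,  6,  2,  3,  1,  2,  2,  1,  2,  2,  1,  2,  0,  0]), array([118, 122, 126, 130, 134, 138, 142, 146, 150, 154, 158, 162, 166,
       170, 174, 178]))
X [-69.51295995  72.08195262]
scene
-60 65 | -58 65 | -56 66 | -54 64 | -50 118 | -48 140 | -38 95 | -36 98 | -34 97 | -32 99 | -30 98 | -28 109 | -18 114 | -16 111 | -14 104 | -12 93 | -8 66 | 36 98 | 38 100 | 40 99 | 42 98 | 44 95 | 46 98 | 54 113 | 56 114 | 
-60 64 | -58 63 | -56 65 | -54 65 | -52 65 | -50 130 | -48 139 | -46 137 | -44 139 | -42 138 | -40 122 | -38 97 | -36 98 | -34 98 | -32 99 | -30 97 | -28 112 | -26 118 | -24 118 | -22 118 | -20 118 | -18 114 | -16 111 | -14 103 | -12 92 | -10 79 | -8 67 | -4 115 | -2 149 | 0 149 | 2 149 | 4 147 | 6 149 | 8 148 | 10 150 | 12 124 | 16 77 | 18 91 | 20 107 | 22 113 | 24 116 | 26 118 | 28 118 | 30 118 | 32 116 | 34 112 | 36 99 | 38 99 | 40 99 | 42 99 | 44 96 | 46 109 | 48 113 | 50 114 | 52 114 | 54 114 | 56 113 | 58 113 | 
zs (array([187, 162,  35,  13,  11,  12,  20,  22,  36,  36,  36,  39,  77,
       231,  41]), array([118, 122, 126, 130, 134, 138, 142, 146, 150, 154, 158, 162, 166,
       170, 174, 178]))
X [-44.94999797  72.95594524]
```

View pics/s6c.png

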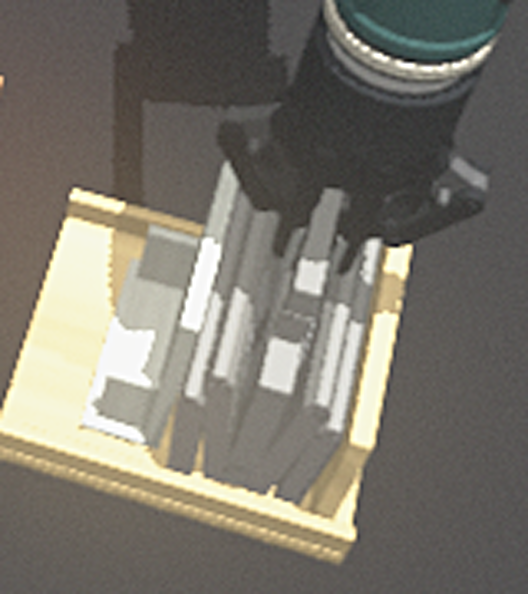

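View pics/wrist6.png

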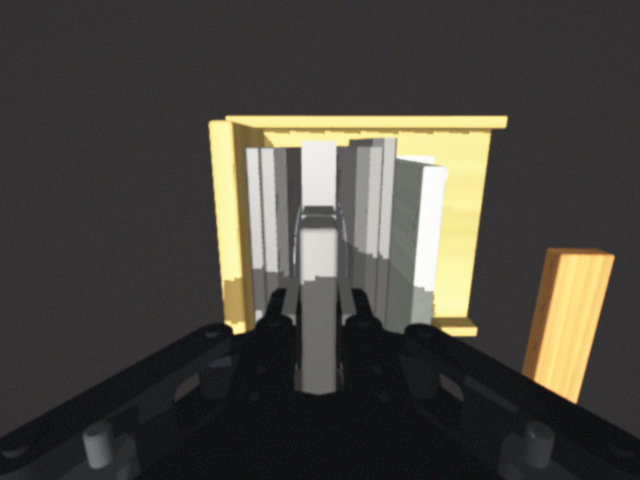

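>>> carry_out([
  [1,0,0,-2,0,0,0],
  [1,0,0,-3,0,0,0],
  [1,0,0,-4,0,0,0],
  [1,0,0,-4,0,0,0],
  [1,0,0,-4,0,0,0],
], newtons=90)

```text
time: 10.35
ee_pos: [550.2, 225.1, 150.7]
eef_rot: [[0.998, 0.06, 0.005], [0.06, -0.998, 0.001], [0.005, -0.0, -1.0]]
force: [-2.9, -2.0, 12.1]
opening: 12.8
```

>>> carry_out([
  [1,0,-1.5,-2,0,0,0],
  [1,0,-3,-3,0,0,0],
  [1,0,0,-3,0,0,0],
  [1,0,3,-4,0,0,0],
  [1,0,0,-4,0,0,0],
])

```text
time: 10.98
ee_pos: [550.8, 225.2, 146.3]
eef_rot: [[0.998, 0.061, 0.006], [0.061, -0.998, 0.001], [0.006, -0.0, -1.0]]
force: [-0.2, 0.2, 8.7]
opening: 12.7
```

```bash
python3 look.py 7; python3 prof.py 7 | tail -5; python3 - <<'E'
import cv2
im=cv2.imread("pics/scene7.png")[180:360,380:540]; cv2.imwrite("pics/s7c.png",cv2.resize(im,None,fx=3.3,fy=3.3,interpolation=cv2.INTER_CUBIC))
E
```

```text
10.975 [550.8 225.2 146.3] [[0.998, 0.061, 0.006], [0.061, -0.998, 0.001], [0.006, -0.0, -1.0]] [-0.2  0.2  8.7] 12.66310436002473
-60 64 | -58 65 | -56 64 | -54 67 | -52 65 | -50 130 | -48 139 | -46 139 | -44 137 | -42 138 | -40 121 | -38 97 | -36 98 | -34 99 | -32 99 | -30 97 | -28 114 | -26 118 | -24 118 | -22 119 | -20 117 | -18 114 | -16 111 | -14 104 | -12 93 | -10 76 | -8 64 | -4 105 | -2 144 | 0 144 | 2 145 | 4 146 | 6 143 | 8 145 | 10 143 | 12 120 | 16 81 | 18 99 | 20 111 | 22 115 | 24 119 | 26 119 | 28 118 | 30 117 | 32 112 | 34 96 | 36 99 | 38 99 | 40 98 | 42 98 | 44 92 | 46 106 | 48 112 | 50 113 | 52 114 | 54 112 | 56 114 | 58 113 | 
zs (array([282,  15,   9,  18,  13,  19,  35,  34,  39,  32,  44, 221,  77,
        22,  32]), array([118, 122, 126, 130, 134, 138, 142, 146, 150, 154, 158, 162, 166,
       170, 174, 178]))
X [-39.22621539  73.57872816]
```

View pics/s7c.png

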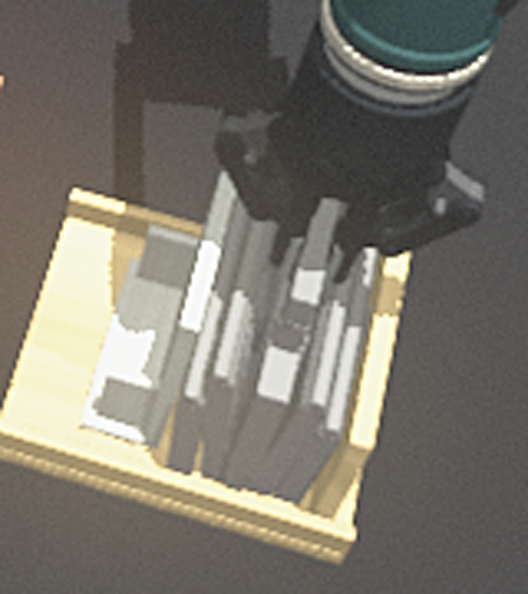

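>>> carry_out([
  [1,0,-2,-1,0,0,0],
  [1,0,-3,-2,0,0,0],
  [1,0,0,-2,0,0,0],
  [1,0,3,-2,0,0,0],
  [1,0,0,-2,0,0,0],
])

```text
time: 11.75
ee_pos: [550.9, 225.3, 146.3]
eef_rot: [[0.998, 0.061, 0.007], [0.061, -0.998, 0.001], [0.008, -0.001, -1.0]]
force: [-4.1, -0.6, 14.9]
opening: 12.8
```

>>> carry_out([
  [1,0,0,0,0,0,0],
  [1,0,-0.5,0,0,0,0],
  [1,0,0,0,0,0,0],
  [1,0,0,0,0,0,0],
  [1,0,0,0,0,0,0],
])

```text
time: 12.38
ee_pos: [550.9, 225.4, 146.3]
eef_rot: [[0.998, 0.06, 0.007], [0.06, -0.998, 0.001], [0.007, -0.001, -1.0]]
force: [-3.5, -2.2, 16.3]
opening: 12.4
```

```bash
python3 look.py 8; python3 prof.py 8 ; cat > top.py <<'E'
from h import *
import sys
n=sys.argv[1]
a=np.radians(3.5); ex=np.array([np.cos(a),np.sin(a)]); ey=np.array([-np.sin(a),np.cos(a)])
z=np.load("scene"+n+".npz"); P=cloud("scene",z['d']); Q=P[z['d']>0]
r=Q[:,:2]-[547,221]; X=r@ex; Y=r@ey
k=(abs(X-2)<40)&(abs(Y-4)<5)&(Q[:,2]>155)&(Q[:,2]<180); print('handle top z',np.percentile(Q[k,2],[20,50,80]),k.sum())
k=(X>55)&(X<70)&(abs(Y-4)<5)&(Q[:,2]>105)&(Q[:,2]<140); print('body top z',np.percentile(Q[k,2],[20,50,80]),k.sum())
im=cv2.imread(f"pics/scene{n}.png")[180:360,380:540]; cv2.imwrite(f"pics/s{n}c.png",cv2.resize(im,None,fx=3.3,fy=3.3,interpolation=cv2.INTER_CUBIC))
E
python3 top.py 8; python3 top.py 7; python3 top.py 6; 
```

```text
12.375 [550.9 225.4 146.3] [[0.998, 0.06, 0.007], [0.06, -0.998, 0.001], [0.007, -0.001, -1.0]] [-3.5 -2.2 16.3] 12.404781543403269
top
-60 65 | -52 117 | -50 122 | -48 140 | -46 141 | -44 140 | -42 141 | -34 98 | -32 97 | -30 96 | -28 109 | -26 114 | -24 118 | -22 117 | -20 117 | -18 111 | -16 109 | -4 70 | 36 99 | 38 99 | 40 97 | 42 95 | 44 106 | 46 106 | 48 112 | 50 113 | 52 113 | 54 112 | 56 113 | 
-52 119 | -50 130 | -48 140 | -46 140 | -44 141 | -42 141 | -34 97 | -32 96 | -30 108 | -28 111 | -26 115 | -24 117 | -22 117 | -20 118 | -18 111 | -6 83 | -4 106 | -2 118 | 0 117 | 2 117 | 4 116 | 6 117 | 8 116 | 
zs (array([83,  6,  1,  4,  1,  4,  2,  0,  3,  0,  1,  0,  0,  0,  0]), array([118, 122, 126, 130, 134, 138, 142, 146, 150, 154, 158, 162, 166,
       170, 174, 178]))
X [-69.52362584  73.84901067]
scene
-60 65 | -58 65 | -56 65 | -54 64 | -52 64 | -50 104 | -38 96 | -36 98 | -34 98 | -32 98 | -30 99 | -28 95 | 36 99 | 38 98 | 40 99 | 42 97 | 44 94 | 46 93 | 
-60 65 | -58 64 | -56 67 | -54 67 | -50 129 | -48 139 | -46 138 | -44 136 | -42 139 | -40 136 | -38 95 | -36 99 | -3
[... 258 characters left out ...]
| 28 119 | 30 117 | 32 111 | 34 97 | 36 99 | 38 98 | 40 98 | 42 98 | 44 91 | 46 107 | 48 113 | 50 114 | 52 113 | 54 114 | 56 113 | 58 112 | 
zs (array([279,  15,  11,  15,  15,  21,  39,  33,  37,  30,  46, 225,  78,
        25,  26]), array([118, 122, 126, 130, 134, 138, 142, 146, 150, 154, 158, 162, 166,
       170, 174, 178]))
X [-60.34546091  74.34780953]
handle top z [163.99305163 165.1165773  166.05560658] 186
body top z [116.74786565 118.02622376 118.76522747] 46
handle top z [164.03067794 165.24840314 166.23170644] 186
body top z [116.81486609 117.72277392 118.94970429] 41
handle top z [170.2937275  171.56427613 172.67961067] 207
body top z [123.0622908  124.40695353 125.77178201] 49
```

View pics/s8c.png

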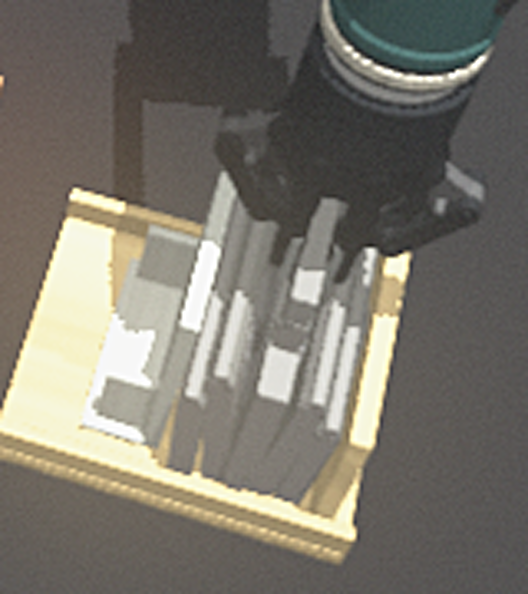

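>>> carry_out([
  [1,-1,0,2,0,0,0],
  [1,-1,0,4,0,0,0],
  [0.7,-1,0,5,0,0,0],
  [0.4,-1,0,5,0,0,0],
  [0.3,-1,0,5,0,0,0],
])

```text
time: 13.15
ee_pos: [546.9, 225.2, 143.8]
eef_rot: [[0.998, 0.061, -0.004], [0.061, -0.998, -0.0], [-0.004, 0.0, -1.0]]
force: [-0.2, -0.7, -0.1]
opening: 30.0
```

>>> carry_out([
  [0.3,0,0,0,0,0,0],
  [0.3,0,0,8,0,0,0],
  [0.3,0,0,20,0,0,0],
  [0.3,0,0,40,0,0,0],
  [0.3,0,0,65,0,0,0],
])

```text
time: 13.78
ee_pos: [548.1, 225.1, 211.6]
eef_rot: [[0.998, 0.061, 0.0], [0.061, -0.998, -0.0], [0.0, 0.0, -1.0]]
force: [-0.1, -0.1, -0.3]
opening: 29.9
```

```bash
python3 look.py 9; python3 prof.py 9 ; python3 top.py 9
```

```text
13.775 [548.1 225.1 211.6] [[0.998, 0.061, 0.0], [0.061, -0.998, -0.0], [0.0, 0.0, -1.0]] [-0.1 -0.1 -0.3] 29.901682653811438
top
-52 99 | -50 123 | -48 140 | -46 140 | -44 138 | -42 139 | -32 95 | -30 97 | -28 108 | -26 115 | -24 116 | -22 117 | -20 117 | -18 113 | -4 105 | -2 116 | 0 117 | 2 116 | 4 118 | 54 112 | 56 112 | 
-56 65 | -52 123 | -50 121 | -48 141 | -46 139 | -44 139 | -42 139 | -34 97 | -32 97 | -30 108 | -28 110 | -26 117 | -24 117 | -22 117 | -20 117 | -18 113 | -6 91 | -4 106 | -2 118 | 0 116 | 2 117 | 4 118 | 6 119 | 8 117 | 10 116 | 12 116 | 18 104 | 20 111 | 22 116 | 24 116 | 26 118 | 
zs (array([114,  11,   3,   6,   6,   6,   3,  17,   8,   6,  30,  53,   8,
         0,   0]), array([118, 122, 126, 130, 134, 138, 142, 146, 150, 154, 158, 162, 166,
       170, 174, 178]))
X [-69.29808139  71.55034391]
scene
-60 65 | -58 66 | -56 66 | -52 65 | -50 137 | -48 141 | -46 141 | -44 143 | -42 141 | -40 140 | -38 95 | -36 99 | -34 98 | -32 100 | -30 98 | -28 109 | -26 116 | -24 118 | -22 118 | -20 118 | -18 115 | -16 113 | -14 108 | -12 94 | -10 81 | -8 69 | -4 110 | -
[... 332 characters left out ...]
 | -26 117 | -24 118 | -22 119 | -20 118 | -18 114 | -16 113 | -14 107 | -12 94 | -10 81 | -8 64 | -4 105 | -2 146 | 0 143 | 2 142 | 4 139 | 6 147 | 8 140 | 10 141 | 12 118 | 16 81 | 18 101 | 20 111 | 22 115 | 24 118 | 26 118 | 28 117 | 30 117 | 32 112 | 34 97 | 36 98 | 38 98 | 40 98 | 42 98 | 44 94 | 46 107 | 48 113 | 50 113 | 52 113 | 54 114 | 56 113 | 58 112 | 
zs (array([391,  18,  14,  15,  13,  20,  14,  22,  21,  21,  19, 253,  72,
         0,   0]), array([118, 122, 126, 130, 134, 138, 142, 146, 150, 154, 158, 162, 166,
       170, 174, 178]))
X [-70.08356061  73.01189615]
handle top z [163.88675672 165.06421635 166.17504569] 239
body top z [116.2741248  117.7637546  119.29026923] 44
```

View pics/s9c.png

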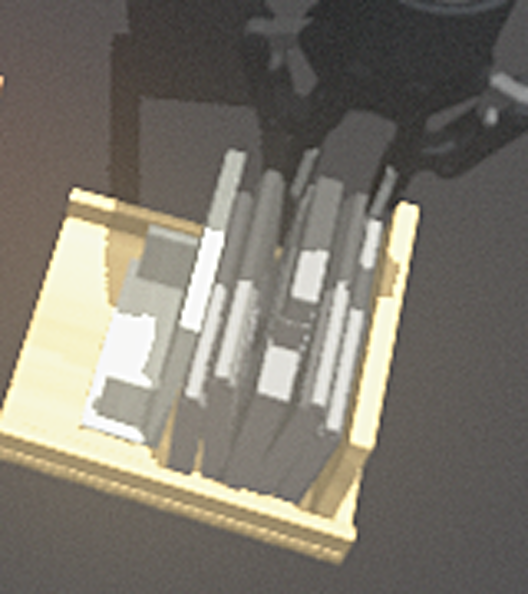

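View pics/wrist9.png

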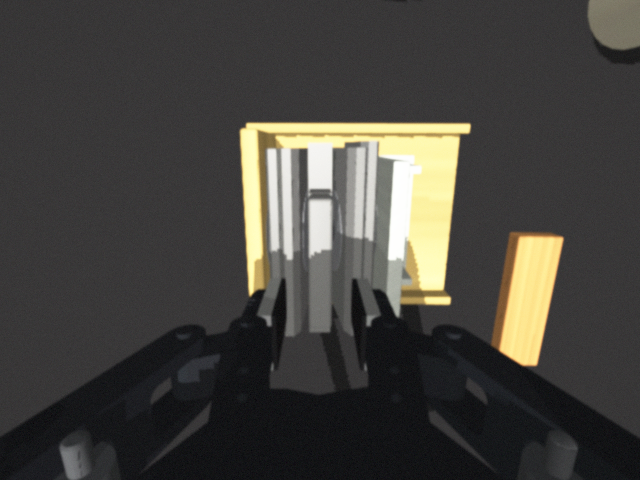

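>>> carry_out([
  [1,2,-25,5,0,0,0],
  [1,4,-55,5,0,0,0],
  [1,5.7,-80,5,0,0,0],
  [1,5.7,-80,0,0,0,0],
  [1,5.7,-80,-20,0,0,0],
])

```text
time: 14.55
ee_pos: [554.3, 145.6, 190.6]
eef_rot: [[0.998, 0.06, 0.002], [0.06, -0.998, 0.001], [0.002, -0.001, -1.0]]
force: [-0.5, 0.4, -0.4]
opening: -0.1
```

>>> carry_out([
  [1,0,0,-20,0,0,0],
  [1,0,0,-40,0,0,0],
  [1,0,0,-55,0,0,0],
  [1,0,0,-62,0,0,0],
  [1,0,0,-62,0,0,0],
])

```text
time: 15.18
ee_pos: [553.6, 145.3, 127.8]
eef_rot: [[0.998, 0.061, -0.001], [0.061, -0.998, -0.0], [-0.001, 0.0, -1.0]]
force: [0.7, -0.0, 0.2]
opening: 0.0
```

```bash
python3 look.py 10; python3 top.py 10
```

```text
15.175 [553.6 145.3 127.8] [[0.998, 0.061, -0.001], [0.061, -0.998, -0.0], [-0.001, 0.0, -1.0]] [ 0.7 -0.   0.2] 0.018491941291428674
handle top z [163.88804674 165.15303732 166.05083951] 228
body top z [117.20347374 118.09690607 119.72933469] 47
```

View pics/s10c.png

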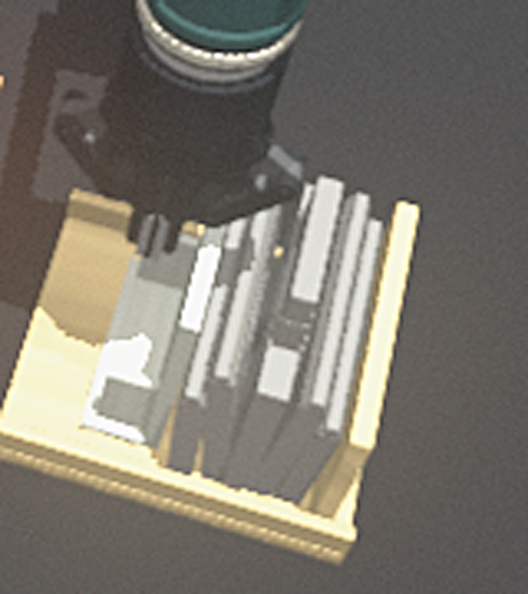

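>>> carry_out([
  [1,-0.2,3,0,0,0,0],
  [1,-0.4,6,0,0,0,0],
  [1,-0.5,9,0,0,0,0],
  [1,-0.7,12,0,0,0,0],
  [1,-0.9,14,0,0,0,0],
])

```text
time: 15.95
ee_pos: [553.1, 158.6, 128.4]
eef_rot: [[0.998, 0.061, 0.0], [0.061, -0.998, -0.002], [0.0, 0.002, -1.0]]
force: [0.2, -2.9, -0.2]
opening: -0.0
```

>>> carry_out([
  [1,-0.1,1.5,0,0,0,0],
  [1,-0.2,3,0,0,0,0],
  [1,-0.3,4.5,0,0,0,0],
  [1,-0.4,6,0,0,0,0],
  [1,-0.5,7,0,0,0,0],
])

```text
time: 16.58
ee_pos: [552.6, 165.9, 128.4]
eef_rot: [[0.998, 0.061, 0.0], [0.061, -0.998, -0.001], [0.0, 0.001, -1.0]]
force: [1.9, -3.8, 0.4]
opening: -0.4
```

```bash
python3 look.py 11; python3 prof.py 11; python3 top.py 11
```

```text
16.575 [552.6 165.9 128.4] [[0.998, 0.061, 0.0], [0.061, -0.998, -0.001], [0.0, 0.001, -1.0]] [ 1.9 -3.8  0.4] -0.3555751440658165
top
-42 128 | -40 140 | -38 139 | -36 141 | -34 139 | -32 137 | -30 90 | -26 100 | -24 99 | -22 96 | -20 93 | -18 103 | -16 112 | -14 116 | -12 118 | -10 118 | -8 116 | -6 111 | -4 112 | -2 117 | 0 117 | 2 117 | 4 115 | 6 117 | 8 117 | 10 119 | 12 117 | 18 101 | 20 107 | 22 112 | 24 115 | 26 116 | 28 117 | 30 117 | 34 108 | 38 97 | 40 98 | 42 98 | 46 99 | 

zs (array([76,  9,  3,  4,  4,  2,  4,  0,  2,  3,  8, 23,  4,  0,  0]), array([118, 122, 126, 130, 134, 138, 142, 146, 150, 154, 158, 162, 166,
       170, 174, 178]))
X [-69.64060769 -27.12607787]
scene
-18 90 | 20 108 | 22 113 | 24 117 | 26 118 | 28 119 | 30 118 | 32 114 | 36 99 | 38 98 | 40 98 | 42 98 | 44 95 | 46 105 | 48 112 | 50 114 | 52 113 | 54 114 | 56 114 | 58 114 | 
-60 64 | -58 64 | -56 64 | -54 65 | -52 66 | -50 65 | -48 64 | -46 63 | -44 64 | -42 122 | -40 138 | -38 138 | -36 137 | -34 139 | -32 135 | -30 93 | -28 98 | -26 98 | -24 98 | -22 98 | -20 95 | -18 102 | -16 113 | -14 116 | -12 119 | -10 118 | -8 118 | -6 116 | -4 112 | -2 120 | 0 145 | 2 143 | 4 139 | 6 145 | 8 143 | 10 139 | 12 131 | 16 72 | 18 92 | 20 109 | 22 113 | 24 117 | 26 119 | 28 118 | 30 118 | 32 116 | 34 110 | 36 97 | 38 99 | 40 98 | 42 98 | 44 96 | 46 107 | 48 113 | 50 113 | 52 114 | 54 113 | 56 113 | 58 112 | 
zs (array([388,  14,  18,  15,  13,  18,  13,  20,  21,  17,  16, 196,  53,
        17,  39]), array([118, 122, 126, 130, 134, 138, 142, 146, 150, 154, 158, 162, 166,
       170, 174, 178]))
X [-69.6472667   73.05637617]
handle top z [163.41219699 164.67590426 165.96776738] 173
body top z [116.89532712 118.32638623 119.27910096] 47
```

View pics/s11c.png

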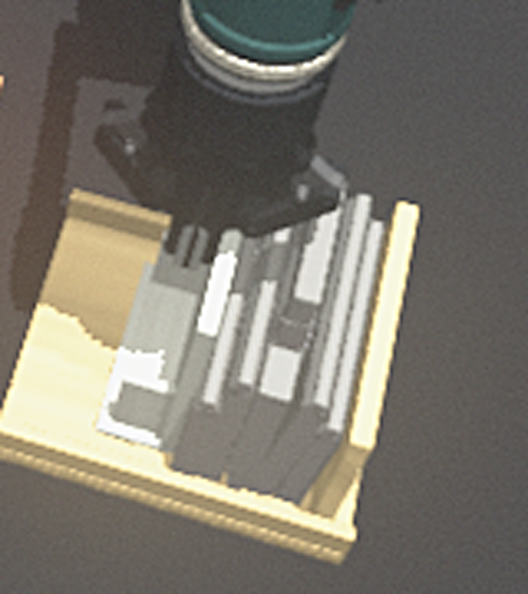

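>>> carry_out([
  [1,-0.1,1,0,0,0,0],
  [1,-0.1,2,0,0,0,0],
  [1,-0.2,3,0,0,0,0],
  [1,-0.2,4,0,0,0,0],
  [1,-0.3,5,0,0,0,0],
])

```text
time: 17.35
ee_pos: [552.5, 167.7, 128.5]
eef_rot: [[0.998, 0.059, 0.0], [0.059, -0.998, -0.007], [-0.0, 0.007, -1.0]]
force: [1.0, -12.0, 1.9]
opening: -0.2
```

```bash
python3 look.py 12; python3 prof.py 12; python3 top.py 12
```

```text
17.35 [552.5 167.7 128.5] [[0.998, 0.059, 0.0], [0.059, -0.998, -0.007], [-0.0, 0.007, -1.0]] [  1.  -12.    1.9] -0.23768625367078075
top
-40 130 | -38 141 | -36 138 | -34 141 | -32 138 | -30 79 | -22 96 | -20 97 | -18 91 | -16 106 | -14 112 | -12 116 | -10 117 | -8 117 | -6 117 | -2 109 | 2 110 | 4 116 | 6 116 | 8 118 | 10 117 | 12 118 | 14 117 | 16 117 | 18 116 | 20 112 | 22 114 | 24 117 | 26 117 | 28 116 | 30 115 | 36 97 | 38 98 | 40 96 | 42 97 | 46 107 | 48 111 | 

zs (array([65,  6,  1,  5,  3,  5,  5,  5,  2,  5, 12, 16,  5,  0,  0]), array([118, 122, 126, 130, 134, 138, 142, 146, 150, 154, 158, 162, 166,
       170, 174, 178]))
X [-69.64560345 -26.79717131]
scene
2 101 | 26 118 | 28 119 | 30 118 | 32 114 | 36 98 | 38 99 | 40 99 | 42 99 | 44 95 | 46 107 | 48 115 | 50 113 | 52 115 | 54 114 | 56 114 | 58 113 | 
-60 65 | -58 66 | -56 66 | -54 65 | -52 65 | -50 65 | -48 65 | -46 64 | -44 64 | -42 65 | -40 128 | -38 138 | -36 139 | -34 139 | -32 138 | -30 138 | -28 94 | -26 99 | -24 98 | -22 99 | -20 97 | -18 94 | -16 108 | -14 114 | -12 117 | -10 118 | -8 118 | -6 118 | -4 115 | -2 110 | 0 82 | 2 110 | 4 119 | 6 137 | 8 143 | 10 145 | 12 147 | 14 140 | 16 145 | 18 149 | 20 113 | 22 114 | 24 118 | 26 118 | 28 118 | 30 117 | 32 114 | 34 109 | 36 97 | 38 99 | 40 99 | 42 98 | 44 96 | 46 106 | 48 113 | 50 113 | 52 114 | 54 113 | 56 113 | 58 112 | 
zs (array([337,  22,  15,  16,  16,  21,  25,  21,  23,  26,  29, 241,  52,
        26,  46]), array([118, 122, 126, 130, 134, 138, 142, 146, 150, 154, 158, 162, 166,
       170, 174, 178]))
X [-64.80931372  73.41907698]
handle top z [159.22431114 163.89278059 165.85236263] 73
body top z [115.55615986 117.48432612 119.13229951] 34
```

View pics/s12c.png

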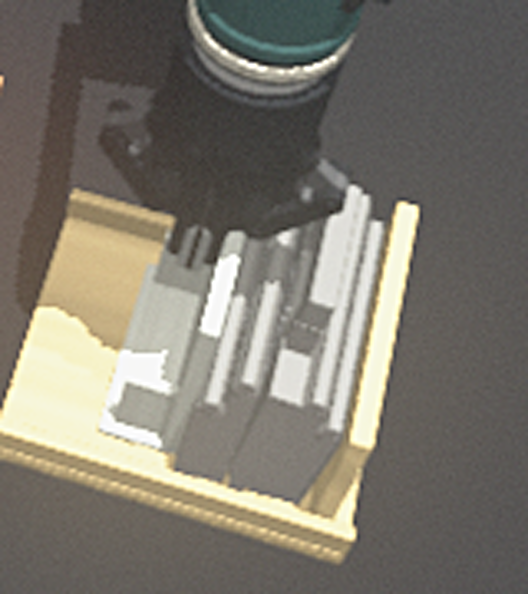

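View pics/wrist12.png

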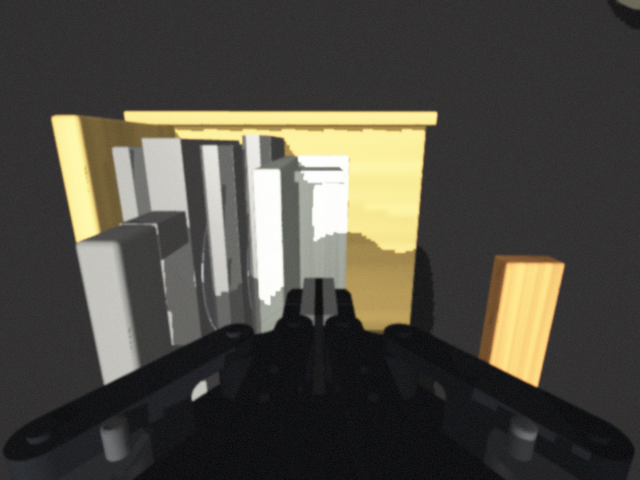

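>>> carry_out([
  [1,-0.1,1,0,0,0,0],
  [1,-0.1,2,0,0,0,0],
  [1,-0.2,2.5,0,0,0,0],
  [1,-0.2,3,0,0,0,0],
  [1,-0.2,3,0,0,0,0],
])

```text
time: 18.12
ee_pos: [552.5, 168.0, 128.6]
eef_rot: [[0.998, 0.058, 0.0], [0.058, -0.998, -0.012], [-0.001, 0.012, -1.0]]
force: [1.2, -18.1, 2.0]
opening: -0.3
```

>>> carry_out([
  [1,0.2,-6,0,0,0,0],
  [1,0.6,-15,0,0,0,0],
  [1,1.2,-25,0,0,0,0],
  [1,1.5,-30,20,0,0,0],
  [1,1.5,-30,45,0,0,0],
])

```text
time: 18.75
ee_pos: [552.8, 143.9, 172.8]
eef_rot: [[0.998, 0.061, -0.003], [0.061, -0.998, 0.0], [-0.002, -0.0, -1.0]]
force: [0.5, 0.5, 0.5]
opening: 0.1
```

```bash
python3 look.py 13; python3 prof.py 13; python3 top.py 13; python3 -c "
from cell import readout; print(readout.read_state()['joints'])"
```

```text
18.75 [552.8 143.9 172.8] [[0.998, 0.061, -0.003], [0.061, -0.998, 0.0], [-0.002, -0.0, -1.0]] [0.5 0.5 0.5] 0.13887301834140264
top
-40 125 | -38 141 | -36 140 | -34 143 | -32 138 | -30 86 | -22 97 | -20 97 | -18 91 | -16 106 | -14 114 | -12 117 | -10 116 | -8 118 | -6 114 | -2 108 | 2 106 | 4 118 | 6 117 | 8 117 | 10 116 | 12 116 | 14 118 | 16 117 | 18 116 | 20 113 | 22 112 | 24 117 | 26 116 | 28 117 | 

zs (array([55,  9,  3,  2,  5,  6,  4,  6,  3,  3,  9, 18,  4,  0,  0]), array([118, 122, 126, 130, 134, 138, 142, 146, 150, 154, 158, 162, 166,
       170, 174, 178]))
X [-69.801999   -25.12481338]
scene
-60 67 | -58 64 | -56 64 | -52 65 | -50 66 | -48 66 | -46 65 | -44 66 | -42 66 | -40 100 | -38 141 | -36 141 | -34 141 | -32 141 | -30 140 | -26 98 | -24 98 | -22 98 | -20 98 | -18 95 | -16 104 | -14 113 | -12 117 | -10 118 | -8 118 | -6 118 | -4 116 | -2 111 | 2 103 | 4 118 | 6 119 | 28 119 | 30 119 | 32 115 | 36 97 | 38 99 | 40 99 | 42 99 | 44 96 | 46 107 | 48 113 | 50 113 | 52 113 | 54 113 | 56 114 | 58 112 | 
-60 64 | -58 65 | -56 66 | -54 65 | -52 66 | -50 65 | -48 64 | -44 6
[... 188 characters left out ...]
114 | -2 110 | 0 79 | 2 106 | 4 119 | 6 131 | 8 141 | 10 147 | 12 141 | 14 145 | 16 138 | 18 143 | 20 115 | 22 114 | 24 118 | 26 118 | 28 119 | 30 117 | 32 113 | 34 109 | 36 97 | 38 98 | 40 99 | 42 99 | 44 95 | 46 107 | 48 113 | 50 113 | 52 114 | 54 113 | 56 113 | 58 112 | 
zs (array([406,  27,  21,  15,  19,  26,  20,  29,  27,  25,  36, 256,  63,
         0,   0]), array([118, 122, 126, 130, 134, 138, 142, 146, 150, 154, 158, 162, 166,
       170, 174, 178]))
X [-69.51703125  72.9457742 ]
handle top z [159.39053942 163.60124598 165.1757337 ] 83
body top z [115.80592931 118.04622222 119.35805712] 35
[8.91689042e+00 9.02201152e+00 8.17384005e+01 2.66200215e-02
 8.90288743e+01 9.54188563e+01]
```

View pics/s13c.png

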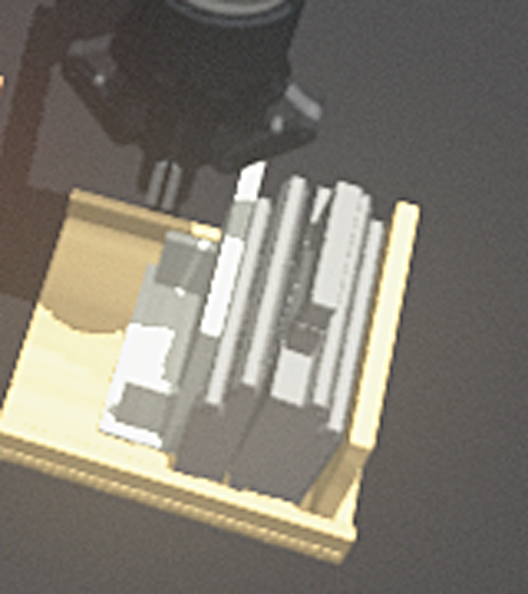

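>>> carry_out([
  [1,0,0,10,0,0,0.18],
  [1,0,0,10,0,0,0.36],
  [1,0,0,10,0,0,0.54],
  [1,0,0,10,0,0,0.72],
  [1,0,0,10,0,0,0.9],
])

```text
time: 19.52
ee_pos: [552.6, 144.2, 181.3]
eef_rot: [[0.568, 0.823, -0.003], [0.823, -0.568, -0.0], [-0.002, -0.002, -1.0]]
force: [0.2, 0.5, 0.4]
opening: -0.0
```

>>> carry_out([
  [1,0,0,0,0,0,0.18],
  [1,0,0,0,0,0,0.36],
  [1,0,0,0,0,0,0.54],
  [1,0,0,0,0,0,0.67],
  [1,0,0,-5,0,0,0.67],
])

```text
time: 20.15
ee_pos: [553.0, 144.2, 177.0]
eef_rot: [[-0.059, 0.998, -0.001], [0.998, 0.059, 0.0], [0.0, -0.001, -1.0]]
force: [0.7, -0.3, -0.1]
opening: -0.0
```

>>> carry_out([
  [1,0,0,-10,0,0,0],
  [1,0,0,-25,0,0,0],
  [1,0,0,-40,0,0,0],
  [1,0,0,-48,0,0,0],
  [1,0,0,-48,0,0,0],
])

```text
time: 20.78
ee_pos: [552.9, 144.0, 129.1]
eef_rot: [[-0.06, 0.998, -0.002], [0.998, 0.06, -0.0], [-0.0, -0.002, -1.0]]
force: [-0.7, -0.0, -0.1]
opening: 0.1
```

>>> carry_out([
  [1,-0.2,4,0,0,0,0],
  [1,-0.5,8,0,0,0,0],
  [1,-0.8,13,0,0,0,0],
  [1,-1.1,18,0,0,0,0],
  [1,-1.4,23,0,0,0,0],
])

```text
time: 21.4
ee_pos: [552.0, 167.6, 130.4]
eef_rot: [[-0.06, 0.998, 0.0], [0.998, 0.06, 0.0], [0.0, 0.0, -1.0]]
force: [0.2, 0.8, -0.6]
opening: -0.4
```

>>> carry_out([
  [1,-0.1,1.5,0,0,0,0],
  [1,-0.2,3,0,0,0,0],
  [1,-0.3,4.5,0,0,0,0],
  [1,-0.4,6,0,0,0,0],
  [1,-0.4,6.5,0,0,0,0],
])

```text
time: 22.02
ee_pos: [551.8, 170.4, 130.4]
eef_rot: [[-0.058, 0.998, -0.0], [0.998, 0.058, -0.006], [-0.006, -0.001, -1.0]]
force: [0.2, -8.5, 2.6]
opening: -0.6
```

```bash
python3 look.py 14; python3 prof.py 14; python3 top.py 14
```

```text
22.025 [551.8 170.4 130.4] [[-0.058, 0.998, -0.0], [0.998, 0.058, -0.006], [-0.006, -0.001, -1.0]] [ 0.2 -8.5  2.6] -0.5550759609636972
top
-18 92 | -16 104 | -14 111 | -12 116 | -10 118 | -8 115 | -6 117 | -4 110 | -2 106 | 2 110 | 4 118 | 6 117 | 8 118 | 10 118 | 12 119 | 14 118 | 16 118 | 18 116 | 20 112 | 22 113 | 24 115 | 26 118 | 28 118 | 30 117 | 36 96 | 38 97 | 40 97 | 42 97 | 46 105 | 48 110 | 50 112 | 52 111 | 

zs (array([83,  6,  4,  2,  5,  5,  4,  4,  4,  1, 15, 17,  1,  0,  0]), array([118, 122, 126, 130, 134, 138, 142, 146, 150, 154, 158, 162, 166,
       170, 174, 178]))
X [-69.64979398 -26.71696339]
scene
-26 97 | -24 98 | -22 98 | -20 99 | -18 95 | -16 103 | -14 114 | -12 118 | -10 118 | -8 119 | -6 118 | -4 115 | -2 111 | 2 101 | 4 117 | 6 119 | 28 118 | 30 119 | 32 115 | 36 97 | 38 99 | 40 99 | 42 98 | 44 97 | 46 107 | 48 114 | 50 114 | 52 113 | 54 113 | 56 112 | 58 112 | 
-60 65 | -58 64 | -56 64 | -54 63 | -52 65 | -50 66 | -48 64 | -46 64 | -44 65 | -42 64 | -40 124 | -38 137 | -36 138 | -34 137 | -32 139 | -30 138 | -28 93 | -26 97 | -24 98 | -22 98 | -20 98 | -18 95 | -16 108 | -14 114 | -12 118 | -10 119 | -8 118 | -6 118 | -4 115 | -2 111 | 0 77 | 2 104 | 4 119 | 6 128 | 8 142 | 10 142 | 12 147 | 14 142 | 16 142 | 18 139 | 20 151 | 22 115 | 24 118 | 26 118 | 28 119 | 30 117 | 32 113 | 36 98 | 38 99 | 40 98 | 42 98 | 44 96 | 46 107 | 48 113 | 50 113 | 52 112 | 54 113 | 56 114 | 58 112 | 
zs (array([408,  23,  22,  12,  20,  28,  22,  27,  23,  29,  31, 256,  70,
         0,   0]), array([118, 122, 126, 130, 134, 138, 142, 146, 150, 154, 158, 162, 166,
       170, 174, 178]))
X [-69.90145459  73.49036805]
handle top z [159.46281044 163.47565935 165.79177095] 77
body top z [116.28861642 117.53006336 119.26392536] 32
```

View pics/s14c.png

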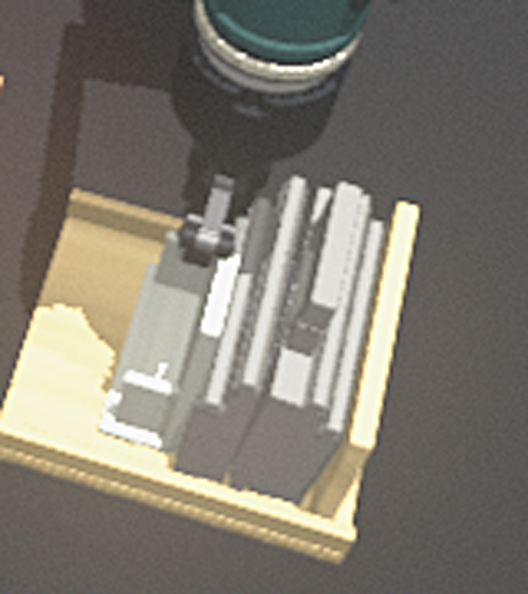

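>>> carry_out([
  [1,-0.1,1,0,0,0,0],
  [1,-0.1,2,0,0,0,0],
  [1,-0.2,3,0,0,0,0],
  [1,-0.2,4,0,0,0,0],
  [1,-0.2,4,0,0,0,0],
])

```text
time: 22.8
ee_pos: [551.8, 170.7, 130.5]
eef_rot: [[-0.056, 0.998, -0.001], [0.998, 0.056, -0.013], [-0.013, -0.001, -1.0]]
force: [-1.2, -18.1, 2.0]
opening: 0.5
```

```bash
python3 look.py 15; python3 - <<'E'
import cv2
im=cv2.imread("pics/scene15.png")[270:345,415:505]; im=cv2.convertScaleAbs(im,alpha=1.8,beta=10); cv2.imwrite("pics/s15c.png",cv2.resize(im,None,fx=8,fy=8,interpolation=cv2.INTER_CUBIC))
E
```

```text
22.8 [551.8 170.7 130.5] [[-0.056, 0.998, -0.001], [0.998, 0.056, -0.013], [-0.013, -0.001, -1.0]] [ -1.2 -18.1   2. ] 0.45312365192838544
```

View pics/s15c.png

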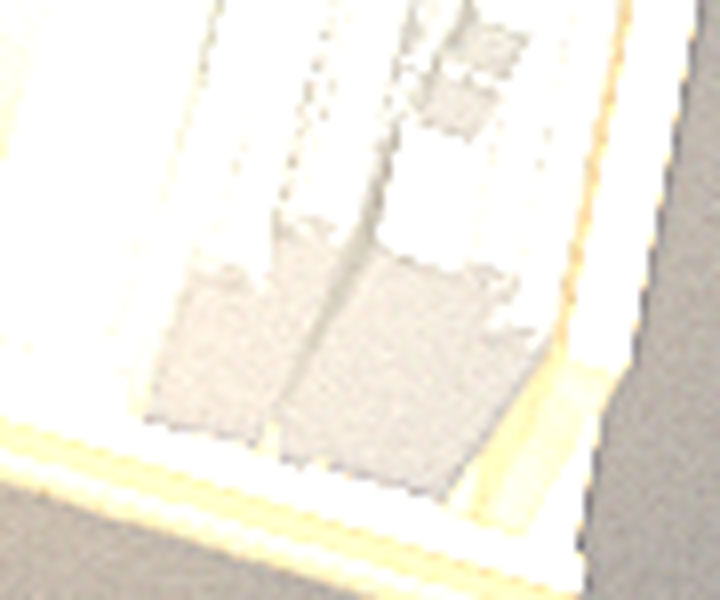

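>>> carry_out([
  [1,0,1,0,0,0,0],
  [1,0,2,0,0,0,0],
  [1,0,3,0,0,0,0],
  [1,0,3.5,0,0,0,0],
  [1,0,3.5,0,0,0,0],
])

```text
time: 23.58
ee_pos: [551.6, 174.4, 130.4]
eef_rot: [[-0.056, 0.998, -0.001], [0.998, 0.056, -0.013], [-0.013, -0.002, -1.0]]
force: [-1.7, -17.4, 3.3]
opening: -0.0
```

```bash
python3 look.py 16; python3 prof.py 16; python3 top.py 16
```

```text
23.575 [551.6 174.4 130.4] [[-0.056, 0.998, -0.001], [0.998, 0.056, -0.013], [-0.013, -0.002, -1.0]] [ -1.7 -17.4   3.3] -0.018759906928227817
top
-12 107 | -10 114 | -8 116 | -6 117 | -4 117 | -2 117 | 0 111 | 2 116 | 4 117 | 6 116 | 8 115 | 10 117 | 12 117 | 14 115 | 16 118 | 18 118 | 20 113 | 22 116 | 24 116 | 26 116 | 28 115 | 30 109 | 32 108 | 36 98 | 38 97 | 40 97 | 42 99 | 46 103 | 48 112 | 50 114 | 52 111 | 54 111 | 56 111 | 
-56 65 | 
zs (array([70,  3,  4,  3,  4,  4,  2,  6,  0,  4, 13, 20,  3,  0,  0]), array([118, 122, 126, 130, 134, 138, 142, 146, 150, 154, 158, 162, 166,
       170, 174, 178]))
X [-69.80838289 -26.87661918]
scene
-60 66 | -58 65 | -22 98 | -20 99 | -18 99 | -16 98 | -14 95 | -12 107 | -10 113 | -8 119 | -6 118 | -4 118 | -2 118 | 0 114 | 2 115 | 4 118 | 24 119 | 26 120 | 28 118 | 30 116 | 32 110 | 36 97 | 38 98 | 40 98 | 42 98 | 44 94 | 46 106 | 48 113 | 50 113 | 52 114 | 54 113 | 56 114 | 58 112 | 
-60 65 | -58 67 | -56 65 | -54 64 | -52 66 | -50 65 | -48 65 | -44 64 | -42 64 | -40 66 | -38 64 | -36 123 | -34 138 | -32 138 | -30 138 | -28 139 | -26 129 | -24 94 | -22 98 | -20 98 | -18 99 | -16 98 | -14 95 | -12 108 | -10 114 | -8 117 | -6 119 | -4 117 | -2 117 | 0 115 | 2 117 | 4 141 | 6 143 | 8 146 | 10 143 | 12 142 | 14 142 | 16 141 | 18 119 | 20 115 | 22 118 | 24 117 | 26 118 | 28 118 | 30 114 | 32 111 | 34 95 | 36 98 | 38 98 | 40 99 | 42 97 | 44 95 | 46 108 | 48 113 | 50 113 | 52 113 | 54 113 | 56 113 | 58 110 | 
zs (array([402,  24,  21,  20,  21,  87,  34,  20,  23,  22,  27, 249,  72,
         0,   0]), array([118, 122, 126, 130, 134, 138, 142, 146, 150, 154, 158, 162, 166,
       170, 174, 178]))
X [-70.0057026   73.54162285]
handle top z [162.54149826 164.58055483 165.88154238] 161
body top z [113.32838744 117.02279226 119.39032639] 54
```

View pics/s16c.png

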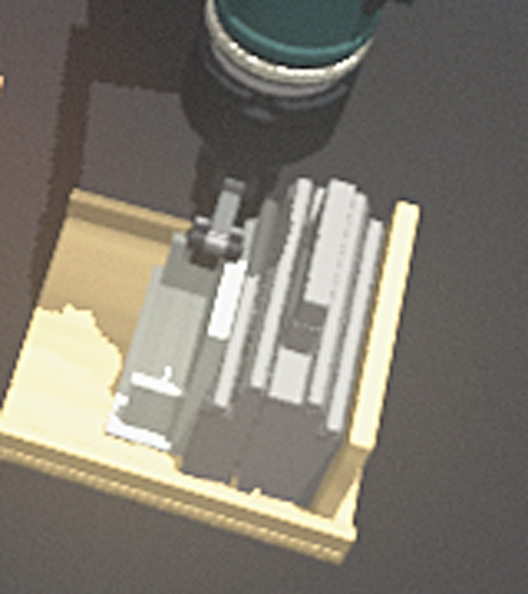

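>>> carry_out([
  [1,0,1,0,0,0,0],
  [1,0,2,0,0,0,0],
  [1,0,2.5,0,0,0,0],
  [1,0,2.5,0,0,0,0],
  [1,0,2.5,0,0,0,0],
])

```text
time: 24.35
ee_pos: [551.5, 174.4, 130.5]
eef_rot: [[-0.055, 0.998, -0.002], [0.998, 0.055, -0.018], [-0.018, -0.003, -1.0]]
force: [-2.0, -22.9, 3.2]
opening: 0.0
```

>>> carry_out([
  [1,0,1,0,0,0,0],
  [1,0,2,0,0,0,0],
  [1,0,3,0,0,0,0],
  [1,0,3,0,0,0,0],
  [1,0,3,0,0,0,0],
])

```text
time: 24.98
ee_pos: [551.5, 174.5, 130.5]
eef_rot: [[-0.054, 0.999, -0.002], [0.998, 0.054, -0.024], [-0.024, -0.004, -1.0]]
force: [-3.6, -30.5, 5.6]
opening: -0.3
```

```bash
python3 look.py 17; python3 prof.py 17|tail -4; python3 top.py 17; python3 - <<'E'
import cv2
im=cv2.imread("pics/scene17.png")[250:345,415:515];cv2.imwrite("pics/s17c.png",cv2.resize(im,None,fx=6,fy=6,interpolation=cv2.INTER_CUBIC))
E
```

```text
24.975 [551.5 174.5 130.5] [[-0.054, 0.999, -0.002], [0.998, 0.054, -0.024], [-0.024, -0.004, -1.0]] [ -3.6 -30.5   5.6] -0.3031052160439895
zs (array([405,  22,  21,  19,  23,  86,  33,  20,  20,  23,  30, 260,  62,
         0,   0]), array([118, 122, 126, 130, 134, 138, 142, 146, 150, 154, 158, 162, 166,
       170, 174, 178]))
X [-69.97298939  72.95814334]
handle top z [162.53862863 164.35388853 165.75819338] 153
body top z [112.79592415 117.4950665  119.13841732] 45
```

View pics/s17c.png

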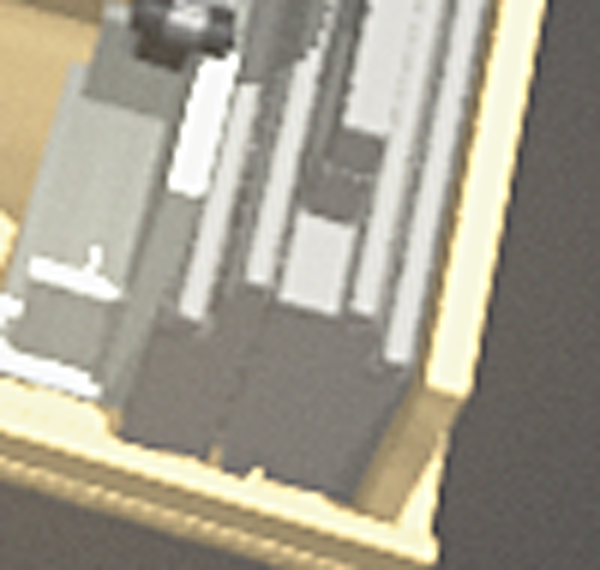

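```bash
python3 - <<'E'
import cv2,numpy as np
from cell import vision
p=vision.camera_params("scene");E=p['extrinsics']
a=np.radians(3.5); ex=np.array([np.cos(a),np.sin(a),0]); ey=np.array([-np.sin(a),np.cos(a),0])
def pr(X,Y,Z):
    w=np.array([547,221,0])+ex*X+ey*Y+[0,0,Z]; c=E[:3,:3]@w+E[:3,3]; return np.array([p['fx']*c[0]/c[2]+p['cx'],p['fy']*c[1]/c[2]+p['cy']])
im=cv2.imread("pics/scene17.png")[230:345,405:525]; s=6
im=cv2.resize(im,None,fx=s,fy=s,interpolation=cv2.INTER_CUBIC)
def ln(P,Q,col): cv2.line(im,*[tuple(int(v) for v in ((x-np.array([405,230]))*s)) for x in (P,Q)],col,1)
W=46
for y,h,c in [(W,97-9,(0,0,255)),(W-14,88,(0,255,0)),(W-28,108,(255,0,0)),(W-44,117,(0,255,255)),(W-58,108,(255,0,255)),(W-72,88,(255,255,0))]:
    ln(pr(72,y,12),pr(72,y,h),c)
cv2.imwrite("pics/s17d.png",im)
E
```

```text
(no output)
```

View pics/s17d.png

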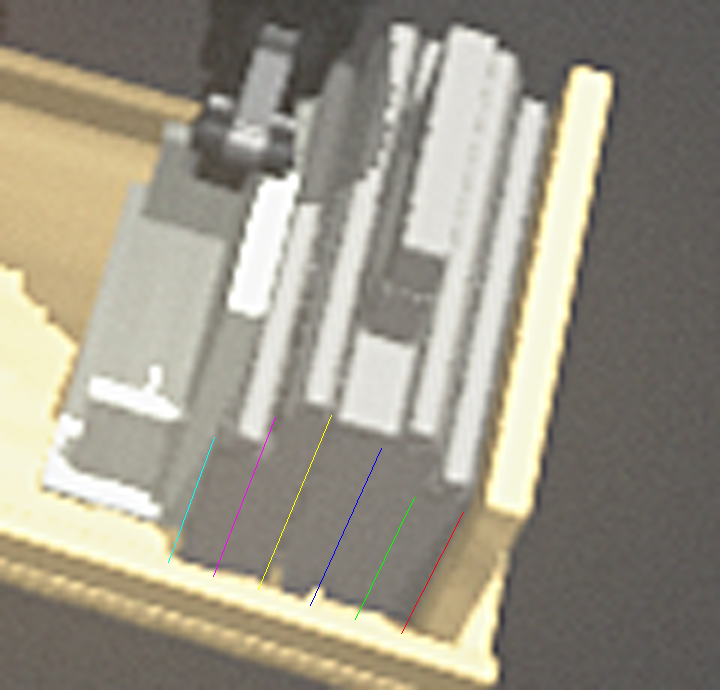

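>>> carry_out([
  [1,0,-6,0,0,0,0],
  [1,0.5,-12,0,0,0,0],
  [1,1,-22,0,0,0,0],
  [1,1.5,-32,0,0,0,0],
  [1,2,-42,10,0,0,0],
])

```text
time: 25.75
ee_pos: [552.8, 144.2, 139.6]
eef_rot: [[-0.06, 0.998, -0.002], [0.998, 0.06, -0.0], [-0.0, -0.002, -1.0]]
force: [-0.2, -0.3, -0.5]
opening: 0.2
```

>>> carry_out([
  [1,0,-5,20,0,0,0],
  [1,0,-15,50,0,0,0],
  [1,0,-35,90,0,0,0],
  [1,0,-60,120,0,0,0],
  [1,0,-60,120,0,0,0],
])

```text
time: 26.38
ee_pos: [555.0, 83.3, 264.9]
eef_rot: [[-0.058, 0.998, 0.008], [0.998, 0.058, 0.0], [-0.0, 0.008, -1.0]]
force: [0.1, 0.4, -0.1]
opening: 0.4
```

```bash
python3 look.py 18; python3 prof.py 18; python3 top.py 18; python3 - <<'E'
from cell import nets
for t in ["stop_top","blade_case","sleeve_a","mug","offcut","rack"]:
    print(t,[([round(float(x),1) for x in r['point']],round(r['p'],2)) for r in nets.tip_of("scene",t)])
E
python3 - <<'E'
import cv2,numpy as np
from cell import vision
p=vision.camera_params("scene");E=p['extrinsics']
a=np.radians(3.5); ex=np.array([np.cos(a),np.sin(a),0]); ey=np.array([-np.sin(a),np.cos(a),0])
def pr(X,Y,Z):
    w=np.array([547,221,0])+ex*X+ey*Y+[0,0,Z]; c=E[:3,:3]@w+E[:3,3]; return np.array([p['fx']*c[0]/c[2]+p['cx'],p['fy']*c[1]/c[2]+p['cy']])
im=cv2.imread("pics/scene18.png")[230:345,405:525]; s=5
im=cv2.resize(im,None,fx=s,fy=s,interpolation=cv2.INTER_CUBIC); raw=im.copy()
def ln(P,Q,col): cv2.line(im,*[tuple(int(v) for v in ((x-np.array([405,230]))*s)) for x in (P,Q)],col,1)
W=46
for y,h,c in [(W,88,(0,0,255)),(W-14,88,(0,255,0)),(W-28,108,(255,0,0)),(W-44,117,(0,255,255)),(W-58,108,(255,0,255)),(W-72,88,(255,255,0))]:
    ln(pr(72,y,12),pr(72,y,h),c)
cv2.imwrite("pics/s18d.png",im)
E
```

```text
26.375 [555.   83.3 264.9] [[-0.058, 0.998, 0.008], [0.998, 0.058, 0.0], [-0.0, 0.008, -1.0]] [ 0.1  0.4 -0.1] 0.3937671445236958
top
-60 63 | -36 124 | -34 141 | -32 139 | -26 86 | 22 117 | 24 117 | 26 118 | 28 117 | 32 108 | 36 99 | 38 95 | 40 97 | 42 95 | 46 105 | 48 111 | 50 113 | 52 113 | 54 112 | 56 114 | 
26 122 | 28 117 | 32 107 | 36 97 | 38 95 | 40 98 | 42 96 | 44 100 | 46 107 | 48 112 | 50 112 | 52 111 | 54 114 | 56 111 | 
zs (array([30,  2,  0,  0,  0,  0,  1,  0,  0,  0, 17, 34,  2,  0,  0]), array([118, 122, 126, 130, 134, 138, 142, 146, 150, 154, 158, 162, 166,
       170, 174, 178]))
X [-69.6700247   68.18800923]
scene
-60 65 | -58 64 | -56 65 | -52 64 | -50 66 | -48 65 | -46 65 | -44 66 | -42 65 | -38 64 | -36 116 | -34 141 | -32 142 | -30 143 | -28 141 | -26 142 | -22 98 | -20 98 | -18 99 | -16 99 | -14 94 | -12 104 | -10 113 | -8 117 | -6 119 | -4 118 | -2 118 | 0 114 | 2 115 | 4 118 | 24 119 | 26 118 | 28 118 | 30 117 | 32 111 | 34 94 | 36 98 | 38 98 | 40 98 | 42 97 | 44 96 | 46 107 | 48 113 | 50 114 | 52 113 | 54 114 | 56 113 | 58 112 | 
-60 65 | -58 65 | -56 63 |
[... 494 characters left out ...]
6 113 | 58 112 | 
zs (array([404,  23,  13,  23,  18, 121,  48,  29,  20,  19,  25, 250,  74,
         0,   0]), array([118, 122, 126, 130, 134, 138, 142, 146, 150, 154, 158, 162, 166,
       170, 174, 178]))
X [-69.19964758  73.12014925]
handle top z [163.19318622 164.63176622 165.83166057] 163
body top z [113.97747839 117.81398709 118.99085058] 51
stop_top [([552.8, 191.2, 143.2], 0.63), ([544.0, 257.4, 12.9], 0.36)]
blade_case [([549.3, 233.1, 10.4], 0.85)]
sleeve_a [([545.1, 259.5, 12.8], 0.94), ([554.0, 203.2, 11.3], 0.84), ([544.5, 245.3, 12.8], 0.56)]
mug [([758.4, -40.5, -1.1], 0.78)]
offcut [([469.1, 0.6, 1.2], 0.97)]
rack [([549.4, 223.3, 1.4], 0.83), ([522.5, -206.6, -1.0], 0.23)]
```

View pics/s18d.png

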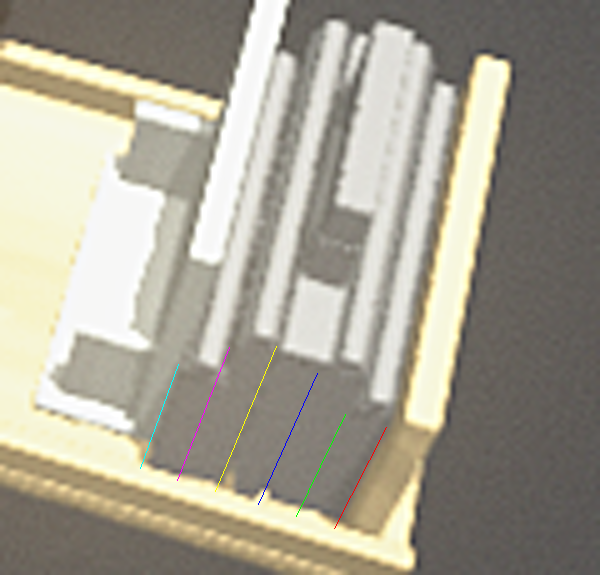

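View pics/scene18.png

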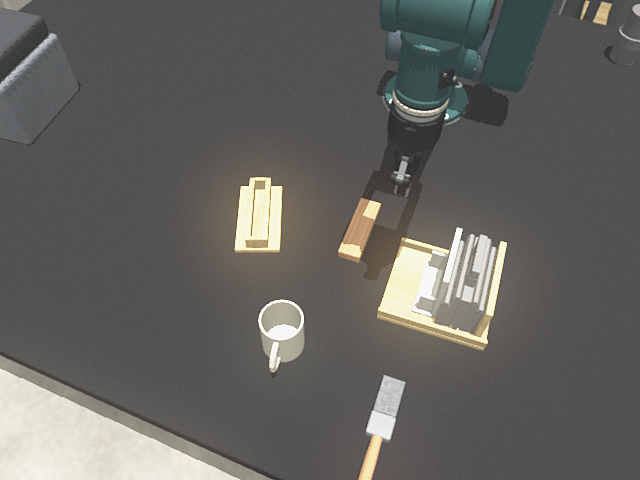

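```bash
python3 -c "
from cell import sign_off; print(sign_off())"
```

```text
the job is handed in; nothing more can be done
None
```

The blade case is in the gap between the two taller sleeves and stands on the rack floor. The end stop is pushed up against the row, and the arm is clear. I handed the job in at about 26.5 s; sign-off gives no verdict.

**What happened on the way**
- **Insertion:** The case stuck about 6 mm above the floor because the taller sleeves tilted apart. Pressing gently with small sideways movements brought it down, with 16 N or less on the wrist.
- **First push of the stop:** The gripper's knuckle appears to have pressed on the case handle, and the case leaned a few degrees toward the end wall. I backed off, turned the tool 90° and pushed again. At first the row still resisted at about 18 N. It then gave way and settled, and a final push of about 30 N moved it no further.

**Last checks with the arm away**
- **Case height:** Its body top reads about 118 mm and its handle top about 165 mm. Expected are 117 and 164 mm for a case standing on the floor.
- **Row:** The sleeve and case edges lie within about 1–2 mm of the lines drawn for an upright, snug row.
- **Stop:** It moved about 14–15 mm from its starting place, so the joint should be around 0.016 (needed: over 0.012).
- **Bystanders:** The mug has not moved. The offcut's estimate differs by 3–4 mm from the start, which is within measurement error; I never touched it.
- **Disagreement:** The network reported only three of the four sleeves, plus a second, low-confidence stop position. The depth profile shows all four sleeves in place.

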